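Draw the bottom shim plate from the magazine and lay it on the filing rest

ROBOT

A 6-joint arm with a two-finger parallel gripper is mounted at the origin on the work surface. World frame = base frame: x ahead of the robot, y to its left, z up, the work surface at z = 0. Lengths are in m, angles in rad, forces in N, time in s.
With the tool pointing down it reaches from about 0.25 to 0.725 m from the base axis. Payload 4 kg.
Tool frame: the origin (TCP) lies at the very end of the fingers, on their centre line; the grasp point (between the pads) lies behind it (bot.grasp_offset is the z of the grasp point in the tool frame, in m); z points along the fingers, y is the line along which they close (so a half turn about z gives the same grasp; the last joint's range is limited). The gripper opens to 85 mm and grips with 20 to 120 N. Pads are 22 mm wide; open, the fingers measure 114 mm over their backs; the gripper's body (76 mm by 85 mm) begins 54 mm behind the grasp point. The pads swing forward as they close: fully open they stand 13 mm farther back than shut.
Start: joints at [-1.212, 0.241, 0.005, 1.335, 0, 1.571], TCP at [0.176, -0.468, 0.231] pointing down, gripper open.
Joint ranges: [-2.72, 2.72], [-1.05, 1.87], [-1.09, 1.28], [-1.99, 2.15], [-1.42, 1.44], [-3.14, 3.14]. Speed limits (rad/s): [2.79, 2.79, 3.14, 3.14, 3.14, 3.14].

INTERFACE

Orientations are given as a 3x3 rotation matrix whose columns are the frame's x, y, z axes.
In Python, from plant import bot gives the robot as it stands. The module is installed in compiled form; this text tells all that it offers.
- The arm moves only by the shell command python3 -m crank 'ROWS' [FORCE]. ROWS is JSON, a list of rows, each an object with "gripper": the opening in per cent of the stroke, from 0 (shut) to 100 (fully open); "delta_pos": the shift along the tool's x, y, z in mm, a list of three; "twist": the turn about the tool's z in degrees. In form: [{"gripper": gripper, "delta_pos": [tx, ty, tz], "twist": twist}, ...]. A call has 1 to 8 rows; each row is the pose to reach, as a shift and turn from the pose commanded when the call began, along the tool's axes at that moment; what a row does not reach only later rows make up. A row lasts 1/8 s, in which the tool goes at most 62.5 mm and 10.7 degrees, less where a joint would pass 70% of its speed; a pose out of reach is approached as far as the arm can. A call with a gripper value outside its range is refused whole. The fingers move at their own pace and stop on an object; FORCE is the grip in N (left out, the last holds). Time passes only in rows, so rows that repeat a pose let the fingers close. It gives the time, the measured TCP pose, the force, the opening and the grip force at its end, in the units of the state.
- bot.observe(): the state, without advancing time (a new reading comes with each control period).
- bot.get_image(name): name is "side" or "top" or "wrist"; returns (picture, depth): 400x640x3 uint8, blue, green, red; 400x640 float32, m along the optical axis (not along the pixel's ray), 0 where there is no reading.
- bot.camera_model(name): a dict with "vertical_fov" (degrees; the focal length in pixels is half the picture's height over the tangent of half this angle, whatever the lens; pixels are square), "cx", "cy" (the principal point, pixels), "R" (3x3) and "t" (3): a world point X has camera coordinates R X + t. Camera axes: x right, y down, z forward; pixel columns grow to the right and rows downward; lengths in m; the calibration is good to about 2 mm. A picture is of the moment at which its call begins: read the wrist's pose just before it. camera_model takes no time and is no camera call; for the wrist camera it gives the pose at the moment of the call.
- bot.sign_off(): hands the job in; it is judged then, once.
The state is a dict: "clock": time; "joint_pos": joint angles; "dq": joint speeds; "tau": joint torques, N m; "eef_pos": TCP position; "tool_rot": TCP orientation; "wrist_force": force on the tool from outside, world axes, zero at the start; "ft_torque": the same for the moment, N m; "grip_width": opening from 0.0 (shut) to 1.0 (fully open); "grip_force": force on a finger pad.
Only numpy, scipy, OpenCV 4.12 (cv2) and the standard library are available. Lean on these libraries where they do the work, as an engineer would, in place of code of your own. Each camera call takes 0.05 s, during which the arm holds its last target. There are 200 camera calls.

TASK

Take the lowest shim plate, whose tab stands out of the green magazine's mouth, and slide it out sideways so that the plates above drop down and stay in the magazine. Then set it down (do not drop it) flat and square on the narrow sloping filing rest, slotted wide end downhill and touching the foot stop, tab uphill, and let go. Leave the other things on the bench alone.

Things in the scene. Friction and masses are not known exactly. Their poses are not given: they have to be found in the camera images.
- magazine: Fixed green sheet-steel magazine, 142 x 72 mm in plan, 180 mm high, on a pedestal with an 8 mm thick base; holds a stack of four equal shim plates. Origin on the bench under its centre, z up, -x points out of its mouth. Floor, on which the plates lie: 70 mm above the bench, x = -71 to +71 mm. Inside 134 x 64 mm; sides mostly open. Free air beside and below the tab that stands out.
- mouth (a point): Middle of the mouth, at floor height, on the front wall's outer face (magazine x = -71 mm, z = 70 mm). The mouth is 14 mm high, so only the lowest plate passes; above it the 72 mm wide wall is closed.
- lip (a point): Middle of the flared lip's edge (magazine x = -100 mm, z = 213 mm). The front wall flares out to it from z = 180 mm. An upright hand over the tab would foul wall and lip: lean the tool about 40 degrees, its body away from the magazine (to -x), fingertips pointing inwards and down.
- shim1_c (a point): Centre (half-way up) of the lowest shim plate, the one to take: aluminium, 130 x 60 x 10 mm, about 0.16 kg. Its x axis runs from tab to wide end (at the start: along the magazine's x), z up. x = -65 to -25 mm is a tab 34 mm wide; the rest is 60 mm wide, with an 18 mm wide slot open at the +x end. Pulling 110 mm straight along the magazine's -x, against some 3 to 15 N, frees it.
- shim1_tab (a point): Point on the lowest plate's tab, half-way up, 55 mm from the plate's centre and 10 mm from the tab's end. At the start 32 to 40 mm of the tab stands out in front of the wall.
- shim2_c (a point): Centre of the second shim plate from below, same shape; to remain in the magazine.
- shim3_c (a point): Centre of the third shim plate; to remain in the magazine.
- shim4_c (a point): Centre of the top shim plate; to remain in the magazine.
- slope: Fixed bare steel face of the filing rest, 44 mm wide, 87 mm long, sloping 25 degrees, on two posts on a 140 x 100 mm base. Origin on the face's surface, where the middle of the seated plate's underside belongs, 105 mm above the bench; x downhill along the face, y across, z square out of it. Seated, the plate's x is along this x, its centre at (0, 0, 5 mm), its tab overhanging the upper end in free air.
- stop (a point): Middle of the foot stop's uphill side, at the face (65 mm downhill of the face's origin). The stop stands 10 mm above the face and is 44 mm wide, 8 mm thick. The face runs from here 87 mm uphill. A plate laid on the face does not slide down by itself.
- piston: Bystander: aluminium piston, 74 mm diameter, 72 mm high, upright; origin under its centre.
- oilcan: Bystander: red can, 64 mm diameter, 140 mm high, upright; origin under its centre.
- wrench: Bystander: steel wrench, 200 mm long, lying flat; origin at about its middle.
Mind the look-alikes: they are no part of the job. What is shaped like the part that bears shim1_c but purple or yellow is not meant. What is meant by the part that bears slope is not yellow, and is the smaller of those in its own colour.

How it is judged:
By the outcome, as a careful person would: the job done as asked, in the order asked, and still so for the second after the job is handed in, with the robot touching nothing.
It also fails if it takes over 42 s, if anything falls off the work surface, if the arm or the gripper's body presses on something with over 40 N, if the wrist force passes 120 N, or if a joint passes its speed limit or range.

## Working session

There is one attempt and no reset: what is moved stays moved. The work goes in short steps, Python scripts to look and compute and a shell command to move; the robot and the scene stay as the last step left them, time stands still between calls to the robot, and variables do not carry over. Pictures are saved under pics/ and viewed, at most 10 in all, crops included, and the job is handed in when it is done.

```bash
mkdir -p pics; cat > h.py <<'E'
import numpy as np, cv2
from plant import bot
def grab(n):
    m=bot.camera_model(n); im,d=bot.get_image(n)
    return im,d,m
def pts(d,m):
    f=200/np.tan(np.radians(m["vertical_fov"]/2)); v,u=np.mgrid[:400,:640]
    c=np.stack([(u-m["cx"])/f*d,(v-m["cy"])/f*d,d],-1)
    return (c-np.array(m["t"]))@np.array(m["R"])   # world
E
python3 - <<'E'
from h import *
for n in("side","top"):
    im,d,m=grab(n); cv2.imwrite(f"pics/{n}0.png",im); np.savez(f"{n}0.npz",im=im,d=d,P=pts(d,m)); print(n,{k:np.round(v,3).tolist() for k,v in m.items()},(d==0).mean())
s=bot.observe(); print({k:np.round(v,3).tolist() for k,v in s.items()},bot.grasp_offset)
E
```

```text
side {'vertical_fov': 46.238, 'cx': 321.409, 'cy': 196.138, 'R': [[0.993, -0.119, 0.0], [-0.06, -0.506, -0.861], [0.102, 0.855, -0.509]], 't': [-0.494, 0.145, 1.195]} 0.0040546875
top {'vertical_fov': 55.731, 'cx': 319.09, 'cy': 204.08, 'R': [[0.009, -1.0, 0.001], [-0.981, -0.009, -0.195], [0.195, 0.001, -0.981]], 't': [-0.003, 0.514, 1.063]} 0.00385546875
{'clock': 0.1, 'joint_pos': [-1.212, 0.241, 0.004, 1.335, 0.0, 1.571], 'dq': [0.001, -0.002, 0.002, 0.001, -0.002, 0.001], 'tau': [0.001, -37.314, 25.301, 0.011, 0.0, 0.0], 'eef_pos': [0.175, -0.468, 0.23], 'tool_rot': [[0.936, 0.351, -0.001], [0.351, -0.936, 0.002], [0.0, -0.002, -1.0]], 'wrist_force': [1.714, 0.459, -0.257], 'ft_torque': [-0.003, 0.019, 0.049], 'grip_force': 0.0, 'grip_width': 1.004} -0.0187
```

View pics/side0.png

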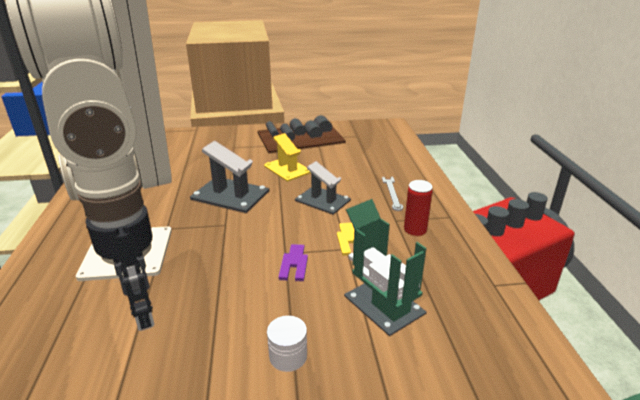

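View pics/top0.png

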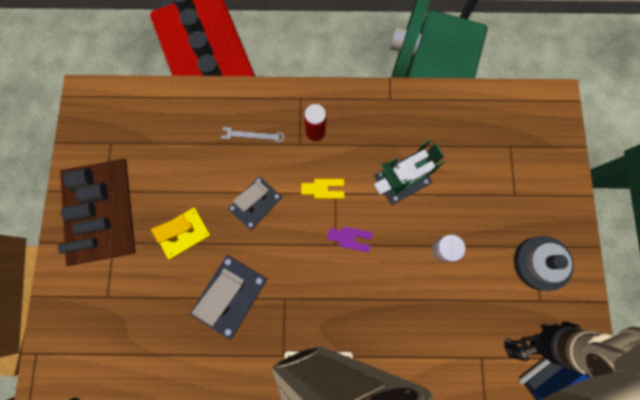

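Side view: the grey rests are at (228,175), large, and (323,187), small; a third rest at (288,158) is yellow. The slope meant is the small grey one, at (323,187) side and (255,200) top. The magazine is at (385,270) side and (405,172) top, with the tab of the lowest plate at (381,186) top. The yellow plate at (322,188) top and the purple one at (350,238) top are decoys. I'll confirm this in enlarged crops and measure.

```bash
python3 - <<'E'
from h import *
T=np.load("top0.npz"); S=np.load("side0.npz")
a=T["im"][130:240,200:460]; b=S["im"][150:340,280:440]
A=cv2.resize(a,None,fx=3,fy=3,interpolation=cv2.INTER_CUBIC)[:, :780]
cv2.imwrite("pics/cropT.png",A)
cv2.imwrite("pics/cropS.png",cv2.resize(b,None,fx=3,fy=3,interpolation=cv2.INTER_CUBIC))
def rep(name,Z,u0,u1,v0,v1,z0,z1,sel=None):
    P=Z["P"][v0:v1,u0:u1].reshape(-1,3); I=Z["im"][v0:v1,u0:u1].reshape(-1,3).astype(int)
    k=(P[:,2]>z0)&(P[:,2]<z1)
    if sel: k&=sel(I)
    P=P[k]; print(name,k.sum(),P.min(0).round(3),P.max(0).round(3),P.mean(0).round(4))
    return P
gray=lambda I:(np.ptp(I,axis=1)<25)&(I.mean(1)>100)
green=lambda I:(I[:,1]>I[:,2]+15)&(I[:,1]>I[:,0]+5)
for nm,Z,w in(("T",T,(228,285,172,230)),("S",S,(295,352,155,215))):
    P=rep("slope"+nm,Z,*w,.06,.2)
    c=P.mean(0); u,s,vt=np.linalg.svd(P-c); print(vt.round(3),(s/np.sqrt(len(P))).round(4))
    rect=cv2.minAreaRect(((P-c)@vt[:2].T).astype(np.float32)); print(rect)
    rep("base"+nm,Z,*w,.004,.03)
for nm,Z,w in(("T",T,(365,450,130,210)),("S",S,(335,435,190,335))):
    P=rep("mag all"+nm,Z,*w,.02,.4)
    for z0,z1 in((.06,.09),(.09,.13),(.13,.2),(.2,.25)):
        rep(f"green {z0}",Z,*w,z0,z1,green)
        rep(f"gray {z0}",Z,*w,z0,z1,gray)
    P=rep("base",Z,*w,.004,.02)
    r=cv2.minAreaRect(P[:,:2].astype(np.float32)); print(r)
E
```

```text
slopeT 527 [0.478 0.149 0.064] [0.577 0.242 0.118] [0.526  0.1954 0.0944]
[[-0.705  0.609  0.364]
 [ 0.666  0.745  0.044]
 [-0.244  0.273 -0.93 ]] [0.0293 0.0134 0.0047]
((-0.0010729171335697174, 0.0008022841066122055), (0.09792464971542358, 0.04531575366854668), 0.03825383633375168)
baseT 979 [0.443 0.109 0.004] [0.623 0.279 0.03 ] [0.5139 0.1908 0.0097]
slopeS 472 [0.456 0.144 0.06 ] [0.574 0.389 0.115] [0.5222 0.1937 0.0884]
[[ 0.571 -0.808 -0.147]
 [ 0.754  0.587 -0.295]
 [ 0.324  0.058  0.944]] [0.0339 0.0167 0.0123]
((-0.06897667050361633, 0.017020944505929947), (0.08280431479215622, 0.2522551417350769), 79.90226745605469)
baseS 880 [0.442 0.108 0.004] [0.607 0.444 0.03 ] [0.5158 0.2121 0.0102]
mag allT 1842 [ 0.527 -0.332  0.059] [ 0.668 -0.156  0.216] [ 0.5996 -0.2515  0.123 ]
green 0.06 163 [ 0.542 -0.317  0.061] [ 0.648 -0.179  0.089] [ 0.6002 -0.2722  0.0722]
gray 0.06 218 [ 0.543 -0.32   0.062] [ 0.657 -0.16   0.089] [ 0.5756 -0.2016  0.0784]
green 0.09 117 [ 0.539 -0.324  0.09 ] [ 0.657 -0.18   0.13 ] [ 0.5945 -0.2457  0.1099]
gray 0.09 659 [ 0.571 -0.326  0.09 ] [ 0.664 -0.193  0.122] [ 0.6121 -0.267   0.1088]
green 0.13 287 [ 0.533 -0.326  0.131] [ 0.664 -0.169  0.2  ] [ 0.5979 -0.2469  0.1721]
gray 0.13 18 [ 0.554 -0.243  0.166] [ 0.584 -0.192  0.188] [ 0.565  -0.2111  0.181 ]
green 0.2 121 [ 0.527 -0.203  0.2  ] [ 0.59  -0.158  0.216] [ 0.5576 -0.1784  0.2087]Traceback (most recent call last):
  File "<stdin>", line 24, in <module>
  File "<stdin>", line 11, in rep
    return umr_minimum(a, axis, None, out, keepdims, initial, where)
ValueError: zero-size array to reduction operation minimum which has no identity
```

```bash
ls pics
```

```text
cropS.png
cropT.png
side0.png
top0.png
```

View pics/cropT.png

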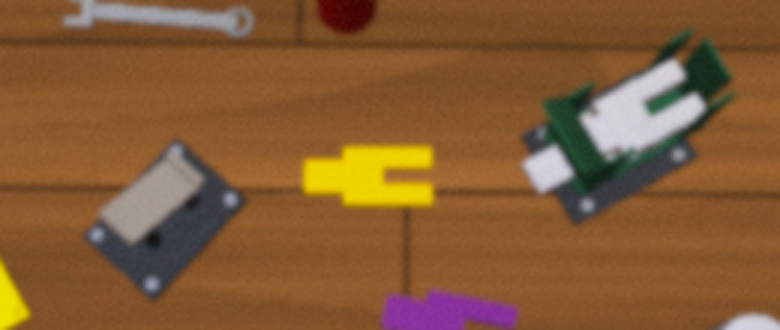

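View pics/cropS.png

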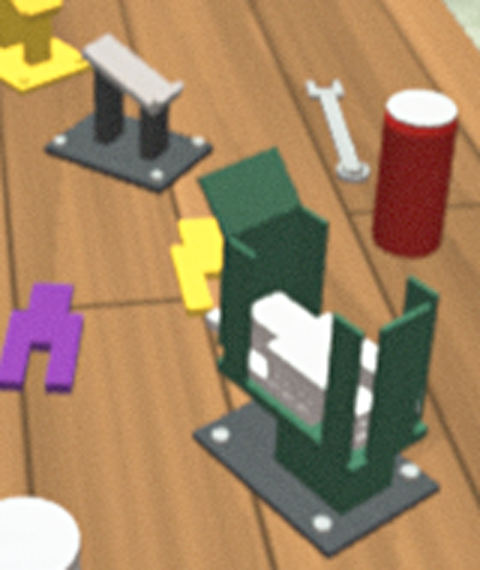

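The crops confirm it. The small grey rest has its stop at the upper right of crop T (183,165), so downhill points to world +x, -y. In the green magazine, the lowest plate's white tab shows at crop T (545,170). The yellow and purple plates lie loose on the bench. Next I'll measure by casting rays onto planes.

```bash
cat >> h.py <<'E'
def rays(uv,m):
    f=200/np.tan(np.radians(m["vertical_fov"]/2)); R=np.array(m["R"]); uv=np.asarray(uv,float).reshape(-1,2)
    d=np.c_[(uv[:,0]-m["cx"])/f,(uv[:,1]-m["cy"])/f,np.ones(len(uv))]@R
    return -R.T@np.array(m["t"]),d
def onplane(uv,m,n,p0):
    o,d=rays(uv,m); n=np.asarray(n,float)
    return o+d*(((np.asarray(p0)-o)@n)/(d@n))[:,None]
def onz(uv,m,z): return onplane(uv,m,[0,0,1],[0,0,z])
E
python3 - <<'E'
from h import *
T=np.load("top0.npz"); m=bot.camera_model("top"); im=T["im"].astype(int); P=T["P"]
v,u=np.mgrid[:400,:640]
mx=im.max(2);mn=im.min(2)
def mask(cond,u0,u1,v0,v1,seed):
    k=(cond&(u>=u0)&(u<u1)&(v>=v0)&(v<v1)).astype(np.uint8)
    n,l,st,c=cv2.connectedComponentsWithStats(k); L=l[seed[1],seed[0]]; assert L, (n,st)
    return l==L
def rect(xy):
    r=cv2.minAreaRect(xy.astype(np.float32)); return np.array(cv2.boxPoints(r)),r
white=(mn>130)
tab=mask(white,365,450,135,205,(381,186)); pl=mask(white,365,450,135,205,(405,172))
for nm,k,z in(("tab",tab,.08),("plate4",pl,.11)):
    uv=np.c_[u[k],v[k]]; X=onz(uv,m,z); b,r=rect(X[:,:2]); print(nm,len(uv),b.round(4).tolist(),np.round(r[1],4),round(r[2],1), "depth z",P[k][:,2].mean().round(4))
# slope face
face=mask((mn>95)&(mx-mn<60),228,285,170,230,(245,198))
uv=np.c_[u[face],v[face]]; print("face px",len(uv))
o=np.array([.526,.195,.105]); th=-41.
for i in range(6):
    d=np.array([np.cos(np.radians(th)),np.sin(np.radians(th)),0]); c,s=np.cos(np.radians(25)),np.sin(np.radians(25))
    ex=np.array([d[0]*c,d[1]*c,-s]); ez=np.array([d[0]*s,d[1]*s,c]); ey=np.cross(ez,ex)
    X=onplane(uv,m,ez,o); q=np.c_[(X-o)@ex,(X-o)@ey]; b,r=rect(q)
    e=b[np.argsort(b[:,0])]; up=e[:2].mean(0); dn=e[2:].mean(0)
    th+=np.degrees(np.arctan2(dn[1]-up[1],dn[0]-up[0])); o2=o+ex*(up[0]+.022)+ey*(up[1]+dn[1])/2; o2[2]=.105; o=o2
print("slope o",o.round(4),"th",th,"len/wid",np.round(r[1],4),q.min(0),q.max(0))
# depth check on face
Q=P[face]; print("z err",np.median((Q-o)@ez))
for nm,(a,b_,c_,d_) in dict(dark=(510,580,230,295),piston=(430,470,230,268),can=(300,330,100,142),arm=(500,640,300,400)).items():
    Q=P[c_:d_,a:b_].reshape(-1,3); Q=Q[Q[:,2]>.02]; print(nm,Q.min(0).round(2),Q.max(0).round(2))
E
```

```text
tab 164 [[0.5389999747276306, -0.17030000686645508], [0.5570999979972839, -0.20550000667572021], [0.5885000228881836, -0.18930000066757202], [0.5703999996185303, -0.15410000085830688]] [0.0353 0.0396] 27.3 depth z 0.074
plate4 677 [[0.5579000115394592, -0.2337000072002411], [0.6118999719619751, -0.3294999897480011], [0.6668000221252441, -0.2985000014305115], [0.6128000020980835, -0.20270000398159027]] [0.0631 0.1099] 29.4 depth z 0.1083
face px 529
slope o [0.507  0.2139 0.105 ] th -36.98905 len/wid [0.1159 0.0498] [-0.02200001 -0.02488016] [0.09394145 0.0248799 ]
z err 0.0012944107216048887
dark [ 0.27 -0.74  0.02] [0.43 0.   1.14]
piston [ 0.3  -0.41  0.02] [0.42 0.   1.14]
can [ 0.3  -0.02  0.02] [0.79 0.05 1.14]
arm [-0.01 -0.68  0.02] [0.3  0.   1.14]
```

```bash
python3 -m crank '[{"gripper":100,"delta_pos":[0,30,-40],"twist":0}]'; python3 -c "
from h import *
s=bot.observe(); print({k:np.round(v,3).tolist() for k,v in s.items() if k in('joint_pos','eef_pos','tool_rot','clock')})"
```

```text
clock: 0.22
eef_pos: [0.1837, -0.4899, 0.2655]
tool_rot: [[0.936, 0.351, -0.006], [0.351, -0.936, 0.017], [-0.0, -0.018, -1.0]]
wrist_force: [0.8, -1.3, -0.5]
grip_width: 0.997
grip_force: 0.0
{'clock': 0.225, 'joint_pos': [-1.212, 0.29, 0.16, 1.458, -0.0, 1.571], 'eef_pos': [0.184, -0.49, 0.265], 'tool_rot': [[0.936, 0.351, -0.006], [0.351, -0.936, 0.017], [-0.0, -0.018, -1.0]]}
```

```bash
python3 -m crank '[{"gripper":100,"delta_pos":[0,60,-20],"twist":0},{"gripper":100,"delta_pos":[0,120,-40],"twist":0},{"gripper":100,"delta_pos":[0,180,-60],"twist":0},{"gripper":100,"delta_pos":[0,240,-80],"twist":0},{"gripper":100,"delta_pos":[0,300,-100],"twist":0},{"gripper":100,"delta_pos":[0,300,-100],"twist":0}]'; cat > st.py <<'E'
from h import *
s=bot.observe(); R=np.array(s['tool_rot']); z=R[:,2]; y=R[:,1]
print('t',round(s['clock'],2),'q',np.round(s['joint_pos'],3).tolist(),'p',np.round(s['eef_pos'],4).tolist(),'grip',np.round([s['grip_width'],s['grip_force']],3))
print('tilt',np.degrees(np.arccos(-z[2])).round(1),'head',np.degrees(np.arctan2(z[1],z[0])).round(1),'y head',np.degrees(np.arctan2(y[1],y[0])).round(1),'y elev',np.degrees(np.arcsin(y[2])).round(1),'F',np.round(s['wrist_force'],1).tolist()); print(R.round(3).tolist())
E
python3 st.py
```

```text
clock: 0.98
eef_pos: [0.229, -0.6106, 0.3901]
tool_rot: [[0.936, 0.35, -0.024], [0.351, -0.934, 0.064], [0.0, -0.068, -0.998]]
wrist_force: [-0.3, -0.3, 0.9]
grip_width: 1.002
grip_force: 0.0
t 0.97 q [-1.212, 0.766, 1.275, 2.148, 0.0, 1.571] p [0.229, -0.6106, 0.3901] grip [1.002 0.   ]
tilt 3.9 head 110.5 y head -69.4 y elev -3.9 F [-0.3, -0.3, 0.9]
[[0.936, 0.35, -0.024], [0.351, -0.934, 0.064], [0.0, -0.068, -0.998]]
```

```bash
python3 -m crank '[{"gripper":100,"delta_pos":[0,-60,0],"twist":0},{"gripper":100,"delta_pos":[0,-60,0],"twist":0}]' >/dev/null; python3 st.py
```

```text
t 1.23 q [-1.212, 0.521, 0.856, 1.966, -0.0, 1.571] p [0.2066, -0.5508, 0.4008] grip [0.999 0.   ]
tilt 3.4 head 110.6 y head -69.4 y elev -3.4 F [-1.3, -0.0, 0.7]
[[0.936, 0.351, -0.021], [0.351, -0.935, 0.056], [-0.0, -0.06, -0.998]]
```

```bash
python3 -m crank '[{"gripper":100,"delta_pos":[20,0,0],"twist":-10.5},{"gripper":100,"delta_pos":[40,0,0],"twist":-21},{"gripper":100,"delta_pos":[60,-3,0],"twist":-31.5},{"gripper":100,"delta_pos":[77,-5,0],"twist":-42},{"gripper":100,"delta_pos":[77,-5,0],"twist":-52.5},{"gripper":100,"delta_pos":[77,-5,0],"twist":-63},{"gripper":100,"delta_pos":[77,-5,0],"twist":-73.5},{"gripper":100,"delta_pos":[77,-5,0],"twist":-84}]' >/dev/null; python3 st.py
python3 - <<'E'
from h import *
# finer slope & magazine: keep only face colour; print row profile
T=np.load("top0.npz"); m=bot.camera_model("top"); im=T["im"]
for v in range(176,232,4): print(v,[tuple(im[v,u]) and int(im[v,u].mean()) for u in range(228,286,2)])
E
```

```text
t 2.23 q [-1.086, 0.523, 0.862, 1.968, 0.008, 0.225] p [0.2771, -0.5201, 0.4015] grip [0.997 0.   ]
tilt 3.4 head 109.8 y head 14.9 y elev -0.3 F [0.3, 0.2, -0.2]
[[-0.257, 0.966, -0.02], [0.965, 0.257, 0.055], [0.059, -0.005, -0.998]]
176 [94, 92, 96, 92, 91, 92, 93, 92, 93, 93, 91, 93, 94, 93, 93, 86, 88, 93, 91, 95, 93, 92, 90, 91, 91, 91, 92, 91, 93]
180 [96, 97, 96, 96, 94, 97, 95, 94, 93, 95, 97, 98, 94, 90, 122, 155, 121, 67, 81, 93, 93, 98, 94, 92, 92, 94, 95, 93, 94]
184 [96, 94, 95, 97, 98, 99, 98, 95, 99, 98, 97, 91, 103, 136, 143, 147, 146, 112, 73, 61, 79, 93, 99, 98, 99, 99, 99, 100, 97]
188 [98, 100, 100, 103, 102, 102, 105, 102, 105, 101, 124, 146, 156, 153, 152, 150, 144, 141, 142, 123, 73, 63, 72, 93, 104, 106, 104, 103, 104]
192 [72, 72, 67, 72, 71, 72, 79, 110, 139, 155, 156, 156, 154, 154, 153, 154, 155, 153, 136, 97, 65, 60, 60, 63, 73, 79, 85, 84, 87]
196 [89, 85, 89, 85, 103, 129, 151, 155, 154, 154, 157, 152, 154, 157, 156, 152, 137, 85, 37, 43, 60, 60, 60, 99, 155, 124, 63, 71, 84]
200 [91, 93, 104, 136, 151, 154, 155, 154, 154, 155, 155, 153, 156, 150, 120,
[... 222 characters left out ...]
, 143, 150, 136, 82, 34, 34, 54, 65, 64, 61, 64, 62, 63, 60, 62, 72, 88, 89, 90, 92, 89, 91]
212 [83, 79, 69, 62, 60, 63, 66, 66, 68, 59, 59, 44, 43, 60, 59, 62, 62, 63, 64, 58, 63, 78, 85, 86, 83, 83, 89, 84, 87]
216 [78, 81, 82, 76, 65, 61, 61, 64, 66, 60, 61, 63, 63, 59, 60, 65, 61, 60, 67, 75, 82, 81, 82, 85, 82, 84, 85, 84, 84]
220 [88, 88, 85, 83, 83, 81, 75, 63, 59, 62, 64, 63, 63, 62, 61, 59, 66, 83, 84, 87, 86, 89, 89, 89, 88, 89, 91, 89, 90]
224 [77, 83, 82, 83, 84, 83, 84, 86, 74, 63, 109, 156, 120, 60, 61, 82, 89, 91, 93, 92, 96, 96, 93, 95, 96, 96, 98, 94, 94]
228 [78, 84, 85, 87, 84, 86, 84, 84, 84, 82, 76, 69, 61, 71, 86, 86, 85, 85, 82, 83, 84, 86, 86, 84, 86, 87, 86, 86, 91]
```

```bash
python3 -m crank '[{"gripper":100,"delta_pos":[0,0,-60],"twist":-10},{"gripper":100,"delta_pos":[0,0,-120],"twist":-13},{"gripper":100,"delta_pos":[0,0,-180],"twist":-13},{"gripper":100,"delta_pos":[0,0,-240],"twist":-13},{"gripper":100,"delta_pos":[0,0,-300],"twist":-13},{"gripper":100,"delta_pos":[0,0,-360],"twist":-13},{"gripper":100,"delta_pos":[0,0,-420],"twist":-13},{"gripper":100,"delta_pos":[0,0,-480],"twist":-13}]' >/dev/null; python3 st.py
```

```text
t 3.23 q [-1.089, 0.408, 0.983, 2.149, 0.008, 0.002] p [0.2427, -0.4582, 0.5081] grip [1.002 0.   ]
tilt 0.5 head 50.2 y head 27.5 y elev 0.5 F [0.1, -0.2, 0.2]
[[-0.462, 0.887, 0.006], [0.887, 0.462, 0.007], [0.003, 0.008, -1.0]]
```

```bash
python3 -m crank '[{"gripper":100,"delta_pos":[0,0,-400],"twist":0},{"gripper":100,"delta_pos":[0,0,-400],"twist":0}]' >/dev/null; python3 st.py;  python3 -m crank '[{"gripper":100,"delta_pos":[-60,0,-60],"twist":0},{"gripper":100,"delta_pos":[-60,0,-60],"twist":0}]' >/dev/null; python3 st.py
```

```text
t 3.48 q [-1.09, 0.324, 0.957, 2.149, 0.008, 0.001] p [0.2289, -0.4331, 0.5424] grip [0.998 0.   ]
tilt 3.2 head -53.8 y head 27.5 y elev 0.5 F [-1.3, 0.4, 0.4]
[[-0.461, 0.887, 0.033], [0.886, 0.462, -0.045], [-0.055, 0.008, -0.998]]
t 3.73 q [-1.09, 0.384, 1.074, 2.149, 0.009, 0.001] p [0.2458, -0.4661, 0.5507] grip [0.998 0.   ]
tilt 6.4 head -58.0 y head 27.5 y elev 0.5 F [-0.4, -0.1, -0.8]
[[-0.459, 0.887, 0.059], [0.882, 0.462, -0.095], [-0.111, 0.009, -0.994]]
```

```bash

python3 -m crank '[{"gripper":100,"delta_pos":[0,0,-400],"twist":0}]' >/dev/null; python3 st.py|head -2
python3 -m crank '[{"gripper":100,"delta_pos":[0,0,-60],"twist":0}]' >/dev/null; python3 st.py|head -2
python3 -m crank '[{"gripper":100,"delta_pos":[-60,0,0],"twist":0}]' >/dev/null; python3 st.py|head -2
python3 -m crank '[{"gripper":100,"delta_pos":[-60,0,-60],"twist":0}]' >/dev/null; python3 st.py|head -2
```

```text
t 3.85 q [-1.091, 0.336, 1.056, 2.148, 0.009, 0.0] p [0.2373, -0.4506, 0.5699] grip [1.003 0.   ]
tilt 8.2 head -59.0 y head 27.5 y elev 0.5 F [0.1, 0.0, 0.0]
t 3.98 q [-1.092, 0.279, 1.047, 2.15, 0.009, -0.0] p [0.2272, -0.4319, 0.5949] grip [1.001 0.   ]
tilt 10.8 head -59.8 y head 27.5 y elev 0.5 F [-0.1, 0.1, 0.4]
t 4.1 q [-1.092, 0.37, 1.179, 2.15, 0.009, 0.0] p [0.249, -0.4736, 0.5951] grip [1.001 0.   ]
tilt 13.2 head -60.3 y head 27.6 y elev 0.5 F [0.5, -0.5, 1.1]
t 4.22 q [-1.092, 0.414, 1.244, 2.148, 0.009, -0.0] p [0.2593, -0.494, 0.5948] grip [0.997 0.   ]
tilt 14.5 head -60.5 y head 27.5 y elev 0.5 F [-0.3, -0.6, -0.6]
```

```bash

python3 -m crank '[{"gripper":100,"delta_pos":[0,0,-60],"twist":0}]' >/dev/null
python3 -m crank '[{"gripper":100,"delta_pos":[0,0,-60],"twist":0}]' >/dev/null; python3 st.py|head -2
python3 -m crank '[{"gripper":100,"delta_pos":[0,0,-60],"twist":0}]' >/dev/null
python3 -m crank '[{"gripper":100,"delta_pos":[0,0,-60],"twist":0}]' >/dev/null; python3 st.py|head -2
python3 -m crank '[{"gripper":100,"delta_pos":[0,0,-60],"twist":0}]' >/dev/null
python3 -m crank '[{"gripper":100,"delta_pos":[-60,0,0],"twist":0}]' >/dev/null; python3 st.py|head -2
```

```text
t 4.47 q [-1.094, 0.282, 1.188, 2.15, 0.01, -0.001] p [0.2332, -0.4452, 0.644] grip [1.002 0.   ]
tilt 18.7 head -60.9 y head 27.5 y elev 0.5 F [-0.6, 0.9, 0.7]
t 4.72 q [-1.097, 0.158, 1.142, 2.15, 0.011, -0.003] p [0.2073, -0.3967, 0.6859] grip [0.996 0.   ]
tilt 23.2 head -61.2 y head 27.5 y elev 0.5 F [0.3, 0.2, -0.0]
t 4.97 q [-1.097, 0.189, 1.254, 2.15, 0.011, -0.002] p [0.2148, -0.4116, 0.7136] grip [0.998 0.   ]
tilt 27.9 head -61.5 y head 27.6 y elev 0.5 F [1.0, -0.9, 1.3]
```

```bash

python3 -m crank '[{"gripper":100,"delta_pos":[0,0,-60],"twist":0}]' >/dev/null
python3 -m crank '[{"gripper":100,"delta_pos":[0,0,-60],"twist":0}]' >/dev/null; python3 st.py|head -2
python3 -m crank '[{"gripper":100,"delta_pos":[0,0,-60],"twist":0}]' >/dev/null
python3 -m crank '[{"gripper":100,"delta_pos":[0,0,-60],"twist":0}]' >/dev/null; python3 st.py|head -2
python3 -m crank '[{"gripper":100,"delta_pos":[0,0,-60],"twist":0}]' >/dev/null;python3 st.py
python3 - <<'E'
from h import *
# slope by side lines: threshold face, exclude rivet by erosion; magazine axis by plate4 long edges (Hough-free: fitLine on edge pixels)
T=np.load("top0.npz"); m=bot.camera_model("top"); im=T["im"].mean(2)
sub=cv2.resize(im[165:235,220:290].astype(np.float32),None,fx=4,fy=4,interpolation=cv2.INTER_CUBIC)
k=(sub>125).astype(np.uint8); k=cv2.morphologyEx(k,cv2.MORPH_OPEN,np.ones((25,25),np.uint8))
n,l,st,c=cv2.connectedComponentsWithStats(k); L=l[(198-165)*4,(245-220)*4]; v,u=np.nonzero(l==L)
uv=np.c_[(u+.5)/4-.5+220,(v+.5)/4-.5+165]
o=np.array([.507,.214,.105]); th=-41.; c,s=np.cos(np.radians(25)),np.sin(np.radians(25))
for i in range(8):
    d=np.array([np.cos(np.radians(th)),np.sin(np.radians(th)),0]); ex=np.r_[d[:2]*c,-s]; ez=np.r_[d[:2]*s,c]; ey=np.cross(ez,ex)
    X=onplane(uv,m,ez,o); q=np.c_[(X-o)@ex,(X-o)@ey]
    xs=np.arange(-.015,.05,.005); mid=[]; 
    for x in xs:
        w=q[abs(q[:,0]-x)<.0025,1]; mid.append((w.min(),w.max()))
    mid=np.array(mid); p=np.polyfit(xs,mid.mean(1),1); th+=np.degrees(np.arctan(p[0]))
    up=np.median([q[abs(q[:,1]-y)<.002,0].min() for y in np.arange(-.012,.013,.004)+np.polyval(p,-.02)])
    o=o+ex*(up+.022)+ey*p[1]; o[2]=.105
print("slope o",o.round(4),"th",round(th,2),"width",np.ptp(mid,axis=1).round(4).tolist(), "xmax",q[:,0].max())
E
```

```text
t 5.22 q [-1.1, 0.079, 1.19, 2.15, 0.013, -0.004] p [0.1899, -0.3647, 0.7377] grip [0.999 0.   ]
tilt 30.5 head -61.6 y head 27.5 y elev 0.5 F [-0.5, 0.9, 0.6]
t 5.47 q [-1.104, -0.048, 1.145, 2.15, 0.015, -0.006] p [0.1601, -0.3076, 0.7691] grip [1.002 0.   ]
tilt 35.2 head -61.8 y head 27.5 y elev 0.5 F [-0.0, -1.4, 0.1]
t 5.6 q [-1.104, -0.106, 1.125, 2.15, 0.015, -0.006] p [0.1464, -0.2806, 0.781] grip [1.006 0.   ]
tilt 37.4 head -61.9 y head 27.5 y elev 0.5 F [-0.3, 0.5, 0.4]
[[-0.363, 0.887, 0.286], [0.707, 0.462, -0.535], [-0.607, 0.008, -0.795]]
slope o [0.5102 0.2133 0.105 ] th -40.79 width [0.0355, 0.0428, 0.0431, 0.0424, 0.0426, 0.0429, 0.0431, 0.0425, 0.0426, 0.042, 0.0428, 0.0427, 0.0419] xmax 0.07947900706147033
```

```bash
cat > go.py <<'E'
import sys
from h import *
s=bot.observe(); R=np.array(s['tool_rot']); g=np.array(eval(sys.argv[1]),float)   # target TCP, world
d=R.T@(g-s['eef_pos'])*1000; print('delta mm',d.round(1),'len',np.linalg.norm(d).round())
E
python3 go.py "[.5396,-.1349,.1317]"; python3 -c "
from plant import bot; print(bot.grasp_offset)"
```

```text
delta mm [354.4 410.7 550.7] len 773.0
-0.0187
```

```bash
python3 -m crank '[{"gripper":100,"delta_pos":[44,51,69],"twist":0},{"gripper":100,"delta_pos":[88,102,138],"twist":0},{"gripper":100,"delta_pos":[132,153,207],"twist":0},{"gripper":100,"delta_pos":[176,204,276],"twist":0},{"gripper":100,"delta_pos":[220,255,345],"twist":0},{"gripper":100,"delta_pos":[264,306,414],"twist":0},{"gripper":100,"delta_pos":[308,357,483],"twist":0},{"gripper":100,"delta_pos":[354,411,551],"twist":0}]' >/dev/null; python3 st.py;python3 go.py "[.5396,-.1349,.1317]"
```

```text
t 6.6 q [-0.099, -0.258, -0.295, 1.134, -0.528, 0.884] p [0.3903, -0.1923, 0.3766] grip [1.001 0.   ]
tilt 37.3 head -61.9 y head 27.6 y elev 0.4 F [0.2, -0.6, 0.4]
[[-0.364, 0.886, 0.286], [0.707, 0.463, -0.535], [-0.606, 0.007, -0.795]]
delta mm [134.7 157.1 206.8] len 292.0
```

```bash
python3 -m crank '[{"gripper":100,"delta_pos":[27,31,41],"twist":0},{"gripper":100,"delta_pos":[54,62,82],"twist":0},{"gripper":100,"delta_pos":[81,94,124],"twist":0},{"gripper":100,"delta_pos":[108,125,165],"twist":0},{"gripper":100,"delta_pos":[135,157,207],"twist":0},{"gripper":100,"delta_pos":[135,157,207],"twist":0}]' >/dev/null; python3 st.py;python3 go.py "[.5396,-.1349,.1317]"
python3 - <<'E'
from h import *
for n in("wrist","top","side"):
    im,d,m=grab(n); np.savez(f"{n}1.npz",im=im,d=d,P=pts(d,m),R=m["R"],t=m["t"])
    if n=="wrist": cv2.imwrite("pics/w1.png",im)
E
```

```text
t 7.35 q [0.06, 0.257, -0.464, 0.556, -0.582, 1.058] p [0.5366, -0.1352, 0.1261] grip [1.003 0.   ]
tilt 36.9 head -62.8 y head 27.6 y elev -0.3 F [-0.7, 0.9, -0.2]
[[-0.373, 0.886, 0.275], [0.707, 0.463, -0.535], [-0.601, -0.005, -0.799]]
delta mm [-4.3  2.8 -3.8] len 6.0
```

View pics/w1.png

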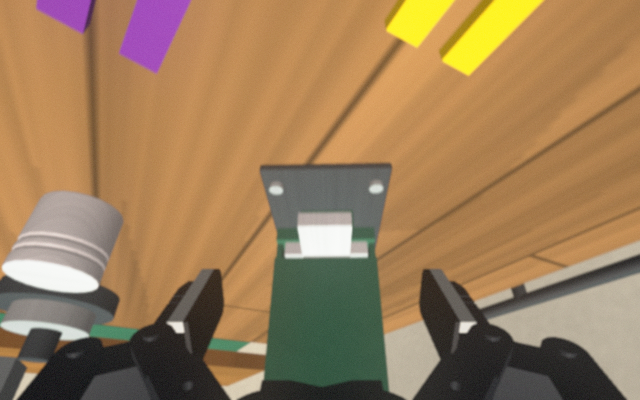

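The wrist view shows the tab's top face at about u 298–352, v 224–256, with its bright end face above at v 212–224. The mouth slit and green wall are below it, between the open fingers. I'll cast the tab onto z = 0.08.

```bash
python3 - <<'E'
from h import *
W=np.load("wrist1.npz"); m=bot.camera_model("wrist"); m["R"]=W["R"];m["t"]=W["t"]; im=W["im"]
for v in range(206,262,2): print(v,[int(x) for x in im[v,290:360:5].mean(1)])
print("row edges")
# side edges of top face
L=[];Rr=[]
for v in range(228,242):
    r=im[v,280:370].mean(1); k=np.nonzero(r>165)[0]; L.append((280+k[0],v)); Rr.append((280+k[-1],v))
l=onz(L,m,.08);r=onz(Rr,m,.08); mid=(l+r)/2
print("w",np.linalg.norm(l-r,axis=1).round(4)); dd=mid[-1]-mid[0]; print("head",np.degrees(np.arctan2(dd[1],dd[0])),mid[0].round(4),mid[-1].round(4))
for nm,e in(("L",l),("R",r)):
    g=np.polyfit(e[:,1],e[:,0],1); print(nm,np.degrees(np.arctan2(-1,-g[0])))
print("base edge",onz([(262,167),(390,167),(388,165),(262,165)],m,.008).round(4))
P=W["P"]; print("depth tab",P[232:250:6,310:345:10].reshape(-1,3).round(4).tolist())
E
```

```text
206 [105, 102, 104, 103, 107, 105, 107, 107, 108, 105, 107, 102, 106, 109]
208 [107, 110, 102, 104, 105, 106, 105, 105, 105, 101, 103, 103, 104, 106]
210 [106, 105, 107, 102, 100, 102, 102, 99, 106, 103, 105, 101, 100, 106]
212 [103, 109, 133, 128, 131, 134, 134, 132, 137, 139, 143, 140, 129, 106]
214 [109, 105, 161, 164, 163, 164, 168, 165, 169, 172, 168, 169, 160, 109]
216 [103, 109, 170, 172, 171, 174, 173, 173, 177, 179, 177, 177, 167, 106]
218 [105, 105, 170, 171, 174, 173, 175, 173, 173, 178, 177, 176, 170, 109]
220 [104, 109, 171, 175, 173, 174, 170, 174, 181, 180, 176, 176, 173, 107]
222 [106, 108, 172, 173, 175, 175, 179, 171, 175, 178, 177, 177, 171, 107]
224 [108, 105, 182, 184, 189, 189, 191, 190, 200, 205, 200, 199, 197, 109]
226 [103, 104, 225, 227, 230, 230, 232, 231, 234, 238, 235, 235, 229, 100]
228 [92, 94, 241, 244, 244, 245, 245, 244, 247, 247, 247, 246, 245, 91]
230 [82, 85, 245, 245, 245, 245, 247, 245, 247, 248, 248, 246, 244, 82]
232 [84, 86, 244, 244, 246, 246, 247, 246, 247, 248, 247, 247, 242, 86]
234 [83, 80, 242, 245, 245, 247, 247, 245, 247, 248, 247, 24
[... 950 characters left out ...]
 84, 82, 85, 77]
row edges
w [0.0342 0.0337 0.0339 0.0341 0.0342 0.0344 0.0339 0.0341 0.0342 0.0344
 0.0346 0.0348 0.0349 0.0351]
head -59.842364513354234 [ 0.5552 -0.1678  0.08  ] [ 0.5639 -0.1829  0.08  ]
L -61.89954998930365
R -58.36610307030232
base edge [[ 0.5225 -0.214   0.008 ]
 [ 0.6144 -0.1653  0.008 ]
 [ 0.6115 -0.164   0.008 ]
 [ 0.5217 -0.2116  0.008 ]]
depth tab [[0.5499, -0.1771, 0.0797], [0.5555, -0.1739, 0.0798], [0.5618, -0.1719, 0.0791], [0.567, -0.1679, 0.0797], [0.5534, -0.1843, 0.0798], [0.5594, -0.1814, 0.0796], [0.5655, -0.1786, 0.0794], [0.5711, -0.175, 0.0796], [0.5575, -0.1927, 0.0793], [0.5634, -0.1892, 0.0795], [0.5698, -0.1865, 0.0792], [0.5752, -0.1822, 0.0798]]
```

```bash
python3 go.py "[.5638,-.1831,.060]"
```

```text
delta mm [ 3.2 -0.6 91.4] len 91.0
```

```bash
python3 -m crank '[{"gripper":100,"delta_pos":[3,-0.5,35],"twist":0},{"gripper":100,"delta_pos":[3,-0.5,65],"twist":0},{"gripper":100,"delta_pos":[3,-0.5,91],"twist":0},{"gripper":100,"delta_pos":[3,-0.5,91],"twist":0}]' 70 >/dev/null; python3 st.py;python3 go.py "[.5638,-.1831,.060]"
```

```text
t 8.0 q [-0.045, 0.392, -0.5, 0.307, -0.55, 0.946] p [0.5639, -0.1839, 0.0616] grip [1.001 0.   ]
tilt 37.4 head -61.8 y head 27.4 y elev 0.6 F [-0.3, -0.2, 0.1]
[[-0.36, 0.888, 0.287], [0.708, 0.46, -0.536], [-0.608, 0.01, -0.794]]
delta mm [1.6 0.2 0.8] len 2.0
```

Close on the tab.

```bash
python3 -m crank '[{"gripper":20,"delta_pos":[0,0,0],"twist":0},{"gripper":20,"delta_pos":[0,0,0],"twist":0},{"gripper":20,"delta_pos":[0,0,0],"twist":0},{"gripper":20,"delta_pos":[0,0,0],"twist":0}]' 70 >/dev/null; python3 st.py
python3 - <<'E'
from h import *
im,d,m=grab("wrist"); cv2.imwrite("pics/w2.png",im)
s=bot.observe(); R=np.array(s['tool_rot']); a=np.radians(-62); print("pull 120mm",(R.T@np.array([-np.cos(a),-np.sin(a),0])*120).round(1), "up60",(R.T@np.array([0,0,60])).round(1))
E
```

```text
t 8.5 q [-0.041, 0.393, -0.499, 0.306, -0.551, 0.946] p [0.565, -0.1823, 0.0613] grip [ 0.378 69.727]
tilt 37.5 head -61.7 y head 27.5 y elev 0.6 F [-4.1, 3.3, 7.4]
[[-0.362, 0.887, 0.288], [0.707, 0.462, -0.536], [-0.608, 0.01, -0.794]]
pull 120mm [ 95.2  -0.9 -73. ] up60 [-36.5   0.6 -47.6]
```

View pics/w2.png

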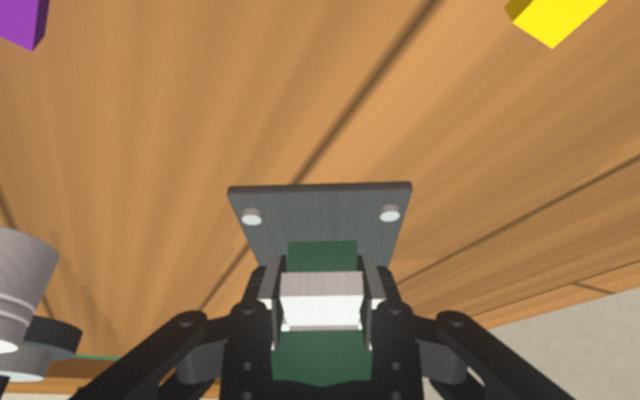

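The tab sits square between the pads (u 280–363, v 272–328). Now pull along the magazine's -x.

```bash
python3 -m crank '[{"gripper":20,"delta_pos":[8,0,-6],"twist":0},{"gripper":20,"delta_pos":[20,0,-15],"twist":0},{"gripper":20,"delta_pos":[32,-0.3,-24.5],"twist":0},{"gripper":20,"delta_pos":[44,-0.4,-34],"twist":0},{"gripper":20,"delta_pos":[56,-0.5,-43],"twist":0},{"gripper":20,"delta_pos":[68,-0.6,-52],"twist":0}]' 80 >/dev/null; python3 st.py
python3 - <<'E'
from h import *
s=bot.observe(); R=np.array(s['tool_rot']); p=np.array(s['eef_pos']); a=np.radians(-62); p0=np.array([.565,-.1823,.0613]); print("pulled",(-(p-p0)@[np.cos(a),np.sin(a),0]).round(4)); 
print(((R.T@(p0+.14*np.array([-np.cos(a),-np.sin(a),0])-p))*1000).round(1))
E
```

```text
t 9.3 q [0.128, 0.349, -0.565, 0.391, -0.604, 1.138] p [0.5239, -0.1063, 0.0601] grip [ 0.378 79.776]
tilt 37.4 head -61.8 y head 27.5 y elev 0.5 F [0.0, -2.6, 1.3]
[[-0.362, 0.887, 0.287], [0.707, 0.462, -0.535], [-0.607, 0.009, -0.795]]
pulled 0.0864
[ 41.8   0.2 -33.5]
```

```bash
python3 -m crank '[{"gripper":20,"delta_pos":[11,0,-8.7],"twist":0},{"gripper":20,"delta_pos":[22,0,-17.5],"twist":0},{"gripper":20,"delta_pos":[32,0,-25.5],"twist":0},{"gripper":20,"delta_pos":[42,0,-33.5],"twist":0},{"gripper":20,"delta_pos":[42,0,-33.5],"twist":0}]' >/dev/null; python3 st.py
python3 - <<'E'
from h import *
for n in("top","side"):
    im,d,m=grab(n); cv2.imwrite(f"pics/{n}2.png",im[100:250,200:500] if n=="top" else im[150:340,260:460])
a=cv2.imread("pics/top2.png"); b=cv2.imread("pics/side2.png")
c=np.zeros((340,770,3),np.uint8); A=cv2.resize(a,None,fx=1.4,fy=1.4); B=cv2.resize(b,None,fx=1.7,fy=1.7); c[:A.shape[0],:A.shape[1]]=A; c[:B.shape[0],425:425+B.shape[1]]=B; cv2.imwrite("pics/c2.png",c)
E
```

```text
t 9.93 q [0.247, 0.333, -0.581, 0.474, -0.629, 1.278] p [0.499, -0.0585, 0.0608] grip [ 0.381 79.893]
tilt 37.3 head -61.8 y head 27.6 y elev 0.4 F [0.6, 0.3, -1.8]
[[-0.365, 0.886, 0.286], [0.707, 0.464, -0.534], [-0.606, 0.008, -0.795]]
```

View pics/c2.png

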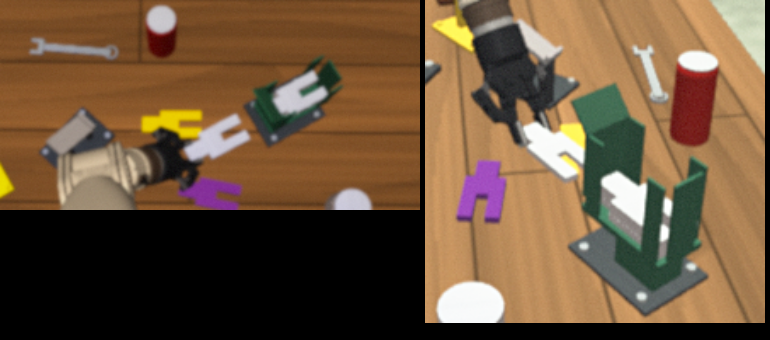

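The plate is out (top crop (215,140)). The three others have dropped and stayed in the magazine. Next: retreat clear of the lip, rise, and go to the tilt-changing posture.

```bash
for g in "[.470,-.005,.12]" "[.40,-.005,.38]" "[.147,-.372,.70]"; do python3 go.py "$g"; done
```

```text
delta mm [ 13.2  -0.6 -84.3] len 85.0
delta mm [-119.1  -60.4 -311. ] len 338.0
delta mm [-481.  -451.7 -441.6] len 794.0
```

```bash
python3 -m crank '[{"gripper":20,"delta_pos":[7,0,-42],"twist":0},{"gripper":20,"delta_pos":[13,-1,-84],"twist":0},{"gripper":20,"delta_pos":[-13,-13,-130],"twist":0},{"gripper":20,"delta_pos":[-40,-25,-175],"twist":0},{"gripper":20,"delta_pos":[-66,-37,-220],"twist":0},{"gripper":20,"delta_pos":[-93,-49,-266],"twist":0},{"gripper":20,"delta_pos":[-119,-60,-311],"twist":0}]' >/dev/null; python3 st.py; python3 go.py "[.147,-.372,.70]"
```

```text
t 10.9 q [0.465, -0.089, -0.128, 1.51, -0.652, 1.553] p [0.3996, -0.0055, 0.3819] grip [ 0.375 80.325]
tilt 37.3 head -61.8 y head 27.5 y elev 0.6 F [1.1, -0.1, -1.6]
[[-0.361, 0.887, 0.287], [0.708, 0.461, -0.535], [-0.607, 0.01, -0.795]]
delta mm [-361.3 -390.  -129.3] len 547.0
```

```bash
python3 -m crank '[{"gripper":20,"delta_pos":[-40,-43,-14],"twist":0},{"gripper":20,"delta_pos":[-80,-86,-28],"twist":0},{"gripper":20,"delta_pos":[-120,-130,-43],"twist":0},{"gripper":20,"delta_pos":[-160,-173,-57],"twist":0},{"gripper":20,"delta_pos":[-200,-216,-72],"twist":0},{"gripper":20,"delta_pos":[-240,-260,-86],"twist":0},{"gripper":20,"delta_pos":[-280,-303,-100],"twist":0},{"gripper":20,"delta_pos":[-320,-346,-115],"twist":0}]' >/dev/null; python3 st.py; python3 go.py "[.147,-.372,.70]"
```

```text
t 11.9 q [-0.996, -0.343, 0.388, 1.651, -0.052, 0.081] p [0.1854, -0.3152, 0.6506] grip [ 0.382 80.322]
tilt 37.4 head -62.0 y head 27.4 y elev 0.5 F [1.8, -0.6, -1.1]
[[-0.362, 0.888, 0.285], [0.708, 0.461, -0.536], [-0.607, 0.008, -0.795]]
delta mm [-56.2 -59.8 -19.8] len 84.0
```

```bash
python3 -m crank '[{"gripper":20,"delta_pos":[-36,-40,-20],"twist":0},{"gripper":20,"delta_pos":[-72,-65,-15],"twist":0},{"gripper":20,"delta_pos":[-110,-75,-5],"twist":0}]' >/dev/null; python3 st.py|head -2
python3 -m crank '[{"gripper":20,"delta_pos":[-47,-10,36],"twist":0}]' >/dev/null; python3 st.py|head -2
python3 -m crank '[{"gripper":20,"delta_pos":[-47,-10,36],"twist":0}]' >/dev/null; python3 st.py|head -2
```

```text
t 12.28 q [-1.307, -0.055, 0.837, 1.824, 0.132, -0.163] p [0.1564, -0.4262, 0.7204] grip [ 0.381 80.377]
tilt 37.3 head -62.4 y head 27.1 y elev 0.4 F [0.8, -1.0, -1.1]
t 12.4 q [-1.296, 0.064, 0.96, 1.822, 0.127, -0.156] p [0.1757, -0.4823, 0.7221] grip [ 0.373 80.365]
tilt 37.6 head -62.3 y head 27.2 y elev 0.4 F [0.7, -0.1, -0.3]
t 12.53 q [-1.289, 0.217, 1.15, 1.863, 0.124, -0.152] p [0.1953, -0.5404, 0.7192] grip [ 0.375 80.349]
tilt 37.3 head -62.1 y head 27.3 y elev 0.4 F [0.1, 0.3, 0.5]
```

```bash

python3 -m crank '[{"gripper":20,"delta_pos":[-47,-10,36],"twist":0}]' >/dev/null; python3 st.py|head -2
python3 -m crank '[{"gripper":20,"delta_pos":[-60,-8,0],"twist":0}]' >/dev/null; python3 st.py|head -2
python3 -m crank '[{"gripper":20,"delta_pos":[-60,-8,0],"twist":0}]' >/dev/null; python3 st.py|head -2
python3 -m crank '[{"gripper":20,"delta_pos":[-47,-10,36],"twist":0}]' >/dev/null; python3 st.py|head -2
```

```text
t 12.65 q [-1.284, 0.335, 1.276, 1.861, 0.122, -0.147] p [0.2133, -0.594, 0.7071] grip [ 0.379 80.542]
tilt 37.8 head -62.2 y head 27.3 y elev 0.4 F [12.8, -34.0, 37.2]
t 12.78 q [-1.282, 0.365, 1.268, 1.8, 0.121, -0.14] p [0.2243, -0.6255, 0.6996] grip [ 0.379 80.487]
tilt 39.2 head -62.4 y head 27.1 y elev 0.3 F [-0.4, -0.1, -1.3]
t 12.9 q [-1.279, 0.378, 1.273, 1.738, 0.121, -0.134] p [0.2327, -0.649, 0.7093] grip [ 0.382 80.512]
tilt 42.2 head -63.0 y head 27.0 y elev 0.0 F [-0.6, 0.9, -0.9]
t 13.03 q [-1.278, 0.424, 1.275, 1.659, 0.12, -0.129] p [0.2466, -0.6913, 0.6991] grip [ 0.381 80.533]
tilt 44.2 head -63.3 y head 26.9 y elev -0.2 F [-0.8, -0.5, -0.7]
```

```bash
python3 go.py "[.132,-.302,.40]"
```

```text
delta mm [494.5  74.8 -63.6] len 504.0
```

```bash
python3 -m crank '[{"gripper":20,"delta_pos":[40,6,-5],"twist":0},{"gripper":20,"delta_pos":[95,14,-12],"twist":0},{"gripper":20,"delta_pos":[152,23,-20],"twist":0},{"gripper":20,"delta_pos":[210,32,-28],"twist":0},{"gripper":20,"delta_pos":[270,41,-35],"twist":0},{"gripper":20,"delta_pos":[330,50,-42],"twist":0},{"gripper":20,"delta_pos":[390,59,-50],"twist":0},{"gripper":20,"delta_pos":[440,67,-57],"twist":0}]' >/dev/null; python3 st.py; python3 go.py "[.132,-.302,.40]"
```

```text
t 14.03 q [-1.261, -0.623, -0.428, 1.007, 0.108, -0.117] p [0.1447, -0.3445, 0.4328] grip [ 0.381 80.5  ]
tilt 43.9 head -63.3 y head 26.9 y elev -0.2 F [-0.3, 0.7, -0.7]
[[-0.328, 0.892, 0.311], [0.642, 0.452, -0.619], [-0.693, -0.003, -0.721]]
delta mm [54.2  8.  -6.6] len 55.0
```

```bash

python3 -m crank '[{"gripper":20,"delta_pos":[43,10,-41],"twist":0},{"gripper":20,"delta_pos":[70,16,-66],"twist":0}]' >/dev/null; python3 st.py|head -2
python3 -m crank '[{"gripper":20,"delta_pos":[43,10,-41],"twist":0}]' >/dev/null; python3 st.py|head -2
python3 -m crank '[{"gripper":20,"delta_pos":[43,10,-41],"twist":0}]' >/dev/null; python3 st.py|head -2
```

```text
t 14.28 q [-1.254, -0.832, -0.454, 1.188, 0.104, -0.112] p [0.1152, -0.2509, 0.4325] grip [ 0.382 80.502]
tilt 43.9 head -63.3 y head 26.9 y elev -0.2 F [-0.7, -1.2, -1.4]
t 14.4 q [-1.163, -0.95, -0.443, 1.313, 0.039, -0.044] p [0.0969, -0.1947, 0.4326] grip [ 0.375 80.521]
tilt 43.9 head -63.4 y head 26.7 y elev -0.1 F [0.3, 1.4, -0.9]
t 14.53 q [-1.283, -1.051, -0.406, 1.466, 0.133, -0.145] p [0.0822, -0.1363, 0.4331] grip [ 0.377 81.024]
tilt 43.5 head -62.4 y head 27.7 y elev -0.1 F [-20.3, 53.3, -5.6]
```

```bash
python3 go.py "[.159,-.389,.25]"
```

```text
delta mm [-62.2 -49.  311.5] len 321.0
```

```bash
python3 -m crank '[{"gripper":20,"delta_pos":[-8,-6,40],"twist":0},{"gripper":20,"delta_pos":[-19,-15,97],"twist":0},{"gripper":20,"delta_pos":[-30,-24,155],"twist":0},{"gripper":20,"delta_pos":[-42,-33,212],"twist":0},{"gripper":20,"delta_pos":[-54,-42,270],"twist":0},{"gripper":20,"delta_pos":[-62,-49,311],"twist":0}]' >/dev/null; python3 st.py
python3 -m crank '[{"gripper":20,"delta_pos":[22,5,-20],"twist":0},{"gripper":20,"delta_pos":[50,12,-47],"twist":0}]' >/dev/null; python3 st.py|head -2

```

```text
t 15.28 q [-1.287, -0.461, -0.843, 0.436, 0.126, -0.136] p [0.1548, -0.3944, 0.2505] grip [ 0.377 80.49 ]
tilt 43.6 head -63.3 y head 26.9 y elev -0.1 F [0.5, -0.5, -2.0]
[[-0.329, 0.892, 0.31], [0.645, 0.452, -0.616], [-0.69, -0.002, -0.724]]
t 15.53 q [-1.293, -0.666, -0.903, 0.587, 0.13, -0.141] p [0.134, -0.3265, 0.249] grip [ 0.376 80.492]
tilt 43.3 head -63.2 y head 26.9 y elev -0.1 F [-1.1, -0.4, -0.5]
```

```bash
python3 -m crank '[{"gripper":20,"delta_pos":[35,4,0],"twist":0}]' >/dev/null; python3 st.py|head -2
python3 -m crank '[{"gripper":20,"delta_pos":[35,4,0],"twist":0}]' >/dev/null; python3 st.py|head -2
python3 -m crank '[{"gripper":20,"delta_pos":[45,5,0],"twist":0}]' >/dev/null; python3 st.py|head -2
python3 -m crank '[{"gripper":20,"delta_pos":[45,5,0],"twist":0}]' >/dev/null; python3 st.py|head -2

```

```text
t 15.65 q [-1.301, -0.74, -0.976, 0.579, 0.135, -0.147] p [0.1263, -0.3029, 0.2286] grip [ 0.381 80.571]
tilt 43.9 head -63.3 y head 26.9 y elev -0.2 F [0.2, 1.3, -1.9]
t 15.78 q [-1.313, -0.813, -1.049, 0.582, 0.143, -0.155] p [0.1182, -0.2778, 0.2026] grip [ 0.373 80.564]
tilt 43.7 head -63.3 y head 26.9 y elev -0.2 F [0.4, 0.5, -2.1]
t 15.9 q [-1.378, -0.92, -1.088, 0.671, 0.189, -0.207] p [0.106, -0.2459, 0.1847] grip [ 0.378 81.198]
tilt 43.0 head -63.0 y head 27.1 y elev -0.0 F [-7.8, 31.8, -35.6]
t 16.02 q [-1.618, -0.954, -1.088, 0.785, 0.341, -0.424] p [0.091, -0.2264, 0.1741] grip [ 0.378 81.035]
tilt 41.5 head -62.4 y head 28.1 y elev -0.4 F [-1.6, 0.1, -1.9]
```

```bash
cat > fit.py <<'E'
import numpy as np
D=[(.241,.005,1.571,.4995,.2305),(.766,1.275,1.639,.652,.390),(.521,.856,1.631,.588,.4008),(.408,.983,1.574,.5185,.508),(-.106,1.125,.919,.3165,.781),(.189,1.254,1.085,.4643,.7136),(.282,1.188,1.244,.5026,.644)]
A=[];b=[]
for j2,j3,p,r,z in D:
    a=j2-j3
    A.append([1,0,np.sin(j2),np.cos(j2),np.cos(a),np.sin(a),np.cos(p)]);b.append(r)
    A.append([0,1,np.cos(j2),-np.sin(j2),-np.sin(a),np.cos(a),-np.sin(p)]);b.append(z)
x,res,rk,sv=np.linalg.lstsq(np.array(A),np.array(b),rcond=1e-3); print(x.round(3),rk,sv.round(3),np.abs(np.array(A)@x-b).max())
c0,h,L1,o1,L2,o2,Lt=x
for j2 in(-.6,-.4,-.2,0,.2,.4,.6):
  for j3 in(-1.08,):
    a=j2-j3; w=np.array([c0+L1*np.sin(j2)+o1*np.cos(j2)+L2*np.cos(a)+o2*np.sin(a),h+L1*np.cos(j2)-o1*np.sin(j2)-L2*np.sin(a)+o2*np.cos(a)])
    print(j2,j3,"wrist",w.round(3),[("p",q,(w+Lt*np.array([np.cos(np.radians(q)),-np.sin(np.radians(q))])).round(3).tolist()) for q in(48,65,80)])
E
python3 fit.py; python3 st.py
```

```text
[ 0.     0.241  0.493 -0.001  0.392  0.007  0.405] 7 [5.192 4.473 0.889 0.887 0.486 0.454 0.134] 0.00032333380364757414
-0.6 -1.08 wrist [0.072 0.473] [('p', 48, [0.343, 0.172]), ('p', 65, [0.243, 0.106]), ('p', 80, [0.142, 0.075])]
-0.4 -1.08 wrist [0.117 0.454] [('p', 48, [0.388, 0.153]), ('p', 65, [0.288, 0.087]), ('p', 80, [0.187, 0.056])]
-0.2 -1.08 wrist [0.157 0.427] [('p', 48, [0.427, 0.126]), ('p', 65, [0.328, 0.06]), ('p', 80, [0.227, 0.028])]
0 -1.08 wrist [0.191 0.392] [('p', 48, [0.461, 0.091]), ('p', 65, [0.361, 0.025]), ('p', 80, [0.261, -0.007])]
0.2 -1.08 wrist [0.217 0.351] [('p', 48, [0.487, 0.05]), ('p', 65, [0.388, -0.016]), ('p', 80, [0.287, -0.047])]
0.4 -1.08 wrist [0.234 0.306] [('p', 48, [0.505, 0.005]), ('p', 65, [0.405, -0.061]), ('p', 80, [0.304, -0.093])]
0.6 -1.08 wrist [0.242 0.258] [('p', 48, [0.513, -0.043]), ('p', 65, [0.413, -0.109]), ('p', 80, [0.312, -0.14])]
t 16.02 q [-1.618, -0.954, -1.088, 0.785, 0.341, -0.424] p [0.091, -0.2264, 0.1741] grip [ 0.378 81.035]
tilt 41.5 head -62.4 y head 28.1 y elev -0.4 F [-1.6, 0.1, -1.9]
[[-0.357, 0.882, 0.307], [0.658, 0.471, -0.588], [-0.663, -0.007, -0.749]]
```

```bash
python3 - <<'E'
from h import *
S=np.load("side0.npz"); P=S["P"]; d=S["d"]
k=(d>0)&(P[...,2]>.1)&(P[...,0]<.15)&(P[...,1]>.1)&(P[...,1]<1.2)
v,u=np.nonzero(k); Q=P[k]
print(len(Q)); 
for x in np.arange(-.6,.15,.1):
  for y in np.arange(.1,1.2,.1):
    w=(abs(Q[:,0]-x-.05)<.05)&(abs(Q[:,1]-y-.05)<.05)
    if w.sum()>3: print(np.round([x,y],1),w.sum(),"z",Q[w,2].min().round(2),Q[w,2].max().round(2),"px",u[w].mean().round(),v[w].mean().round())
s=bot.observe(); R=np.array(s['tool_rot']); p=np.array(s['eef_pos'])
im,d,m=grab("wrist"); cv2.imwrite("pics/w3.png",im); W=pts(d,m); T=(W-p)@R  # tool frame
np.savez("w3.npz",im=im,T=T)
mn=im.min(2); k=(mn>150)&(d>0)&(np.linalg.norm(T,axis=-1)<.16)&(abs(T[...,1])<.032)
Q=T[k]; print("plate pts",len(Q),Q.min(0).round(3),Q.max(0).round(3))
n=np.array([np.sin(np.radians(37.4)),0,-np.cos(np.radians(37.4))])
best=None;rng=np.random.default_rng(0)
for i in range(300):
    a=Q[rng.choice(len(Q),3,False)]; nn=np.cross(a[1]-a[0],a[2]-a[0]); nn/=np.linalg.norm(nn)+1e-12; e=abs((Q-a[0])@nn)<.0012
    if best is None or e.sum()>best.sum(): best=e
B=Q[best]; c=B.mean(0); nn=np.linalg.svd(B-c)[2][2]; nn*=-np.sign(nn[2]); print("normal tool",nn.round(4),best.sum(),c.round(4),"angle xz",np.degrees(np.arctan2(-nn[0],-nn[2])).round(2),"y",np.degrees(np.arcsin(nn[1])).round(2))
E
```

```text
1975
[-0.6  0.8] 1065 z 0.1 0.49 px 15.0 58.0
[-0.6  0.9] 199 z 0.1 0.49 px 25.0 70.0
[-0.6  1. ] 32 z 0.15 0.18 px 36.0 79.0
plate pts 6634 [-0.097 -0.028 -0.044] [0.013 0.032 0.058]
normal tool [-0.6088  0.0092 -0.7933] 4836 [-0.0306  0.      0.0007] angle xz 37.51 y 0.53
```

View pics/w3.png

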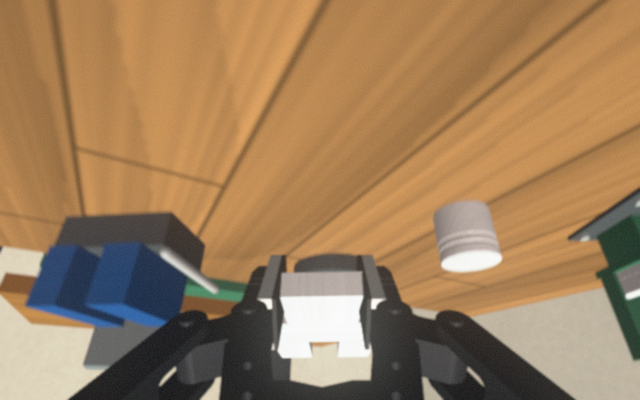

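The wrist view shows the plate square in the grip (tab at u 280–363, v 272–350, slot beyond). Its plane sits at 37.5° in the tool frame. Tilting back will be done the same way, at the opposite bearing (about 107°).

```bash
for g in "[.25,-.20,.36]" "[.39,.02,.42]" "[.25,.30,.40]" "[-.074,.354,.33]"; do python3 go.py "$g"; done
```

```text
delta mm [-161.7  158.9 -108.6] len 251.0
delta mm [-101.4  382.2 -243.1] len 464.0
delta mm [ 147.   382.4 -434.7] len 597.0
delta mm [ 339.5  117.3 -508.4] len 622.0
```

```bash
python3 -m crank '[{"gripper":20,"delta_pos":[-35,35,-24],"twist":0},{"gripper":20,"delta_pos":[-75,75,-50],"twist":-4},{"gripper":20,"delta_pos":[-118,116,-78],"twist":-10},{"gripper":20,"delta_pos":[-152,158,-108],"twist":-16},{"gripper":20,"delta_pos":[-143,210,-140],"twist":-20},{"gripper":20,"delta_pos":[-132,265,-172],"twist":-20},{"gripper":20,"delta_pos":[-118,318,-206],"twist":-20},{"gripper":20,"delta_pos":[-101,372,-240],"twist":-20}]' >/dev/null; python3 st.py; for g in "[.25,.30,.40]" "[-.074,.354,.33]"; do python3 go.py "$g"; done
```

```text
t 17.07 q [0.333, -0.519, -0.609, 1.353, -0.715, 1.027] p [0.2426, -0.1266, 0.3137] grip [ 0.378 81.034]
tilt 41.5 head -62.6 y head 42.8 y elev -13.2 F [1.8, -2.1, -2.2]
[[-0.629, 0.715, 0.305], [0.466, 0.661, -0.588], [-0.622, -0.228, -0.749]]
delta mm [ 140.4  267.6 -313.3] len 435.0
delta mm [ 413.    87.6 -391.4] len 576.0
```

```bash
python3 -m crank '[{"gripper":20,"delta_pos":[15,34,-40],"twist":0},{"gripper":20,"delta_pos":[33,72,-84],"twist":0},{"gripper":20,"delta_pos":[52,110,-127],"twist":0},{"gripper":20,"delta_pos":[72,148,-170],"twist":0},{"gripper":20,"delta_pos":[92,186,-214],"twist":0},{"gripper":20,"delta_pos":[112,222,-256],"twist":0},{"gripper":20,"delta_pos":[140,255,-295],"twist":0},{"gripper":20,"delta_pos":[180,255,-320],"twist":0}]' >/dev/null; python3 st.py; for g in "[-.074,.354,.33]"; do python3 go.py "$g"; done
```

```text
t 18.07 q [1.327, 0.36, 0.32, 2.114, -0.45, 2.207] p [0.2147, 0.3163, 0.3819] grip [ 0.375 81.05 ]
tilt 41.2 head -62.7 y head 42.7 y elev -13.1 F [0.2, -0.0, -1.4]
[[-0.629, 0.716, 0.302], [0.47, 0.66, -0.586], [-0.619, -0.227, -0.752]]
delta mm [ 231.6 -170.1  -70.3] len 296.0
```

```bash
python3 -m crank '[{"gripper":20,"delta_pos":[46,-34,-6],"twist":0},{"gripper":20,"delta_pos":[92,-68,-14],"twist":0},{"gripper":20,"delta_pos":[138,-102,-30],"twist":0},{"gripper":20,"delta_pos":[184,-136,-50],"twist":0},{"gripper":20,"delta_pos":[231,-170,-70],"twist":0}]' >/dev/null; python3 st.py; python3 - <<'E'
from h import *
th=np.radians(-40.8); c,s=np.cos(np.radians(25)),np.sin(np.radians(25)); d=np.array([np.cos(th),np.sin(th)])
z2=np.r_[d*np.sin(np.radians(12.5)),-np.cos(np.radians(12.5))]; z1=np.array(bot.observe()['tool_rot'])[:,2]
D=(z2-z1)[:2]; print("need heading",np.degrees(np.arctan2(D[1],D[0])).round(1),"angle",np.degrees(np.arccos(z1@z2)).round(1))
E
```

```text
t 18.7 q [1.878, 0.484, 0.351, 2.148, -0.112, 2.66] p [-0.0753, 0.3495, 0.3278] grip [ 0.378 81.014]
tilt 41.0 head -62.7 y head 42.9 y elev -13.1 F [1.0, 1.4, -2.1]
[[-0.632, 0.714, 0.302], [0.47, 0.662, -0.583], [-0.616, -0.227, -0.754]]
need heading 107.3 angle 29.7
```

```bash
python3 -m crank '[{"gripper":20,"delta_pos":[-37,-14,-45],"twist":0}]' >/dev/null; python3 st.py|head -2
python3 -m crank '[{"gripper":20,"delta_pos":[-37,-14,-45],"twist":0}]' >/dev/null; python3 st.py|head -2
python3 -m crank '[{"gripper":20,"delta_pos":[-15,0,-58],"twist":0}]' >/dev/null; python3 st.py|head -2
python3 -m crank '[{"gripper":20,"delta_pos":[-15,0,-58],"twist":0}]' >/dev/null; python3 st.py
```

```text
t 18.82 q [1.878, 0.428, 0.317, 2.144, -0.116, 2.651] p [-0.0693, 0.3345, 0.3419] grip [ 0.38  81.047]
tilt 39.7 head -61.9 y head 43.7 y elev -12.7 F [1.4, 0.1, -0.1]
t 18.95 q [1.869, 0.355, 0.287, 2.147, -0.123, 2.643] p [-0.0587, 0.3174, 0.3629] grip [ 0.379 81.025]
tilt 37.5 head -61.3 y head 44.2 y elev -11.6 F [0.8, -0.4, -0.9]
t 19.07 q [1.861, 0.341, 0.317, 2.148, -0.128, 2.633] p [-0.057, 0.326, 0.3724] grip [ 0.378 81.021]
tilt 35.1 head -60.5 y head 44.8 y elev -10.6 F [0.6, 0.3, -0.9]
t 19.2 q [1.855, 0.331, 0.345, 2.148, -0.133, 2.623] p [-0.0557, 0.3346, 0.3807] grip [ 0.376 81.011]
tilt 33.0 head -59.7 y head 45.4 y elev -9.6 F [0.5, -0.3, -1.5]
[[-0.667, 0.692, 0.275], [0.534, 0.702, -0.47], [-0.519, -0.167, -0.838]]
```

```bash
python3 -m crank '[{"gripper":20,"delta_pos":[-20,-4,-58],"twist":0}]' >/dev/null
python3 -m crank '[{"gripper":20,"delta_pos":[-20,-4,-58],"twist":0}]' >/dev/null
python3 -m crank '[{"gripper":20,"delta_pos":[-20,-4,-58],"twist":0}]' >/dev/null
python3 -m crank '[{"gripper":20,"delta_pos":[-20,-4,-58],"twist":0}]' >/dev/null
python3 -m crank '[{"gripper":20,"delta_pos":[-20,-4,-58],"twist":0}]' >/dev/null; python3 st.py
cat > need.py <<'E'
from h import *
th=np.radians(-40.8); d=np.array([np.cos(th),np.sin(th)]); s=bot.observe(); R=np.array(s['tool_rot'])
z2=np.r_[d*np.sin(np.radians(12.5)),-np.cos(np.radians(12.5))]; z1=R[:,2]
D=(z2-z1)[:2]; print("need heading",np.degrees(np.arctan2(D[1],D[0])).round(1),"angle",np.degrees(np.arccos(z1@z2)).round(1))
c,s_=np.cos(np.radians(25)),np.sin(np.radians(25)); ex=np.r_[d*c,-s_]; ez=np.r_[d*s_,c]; ey=np.cross(ez,ex)
a=np.radians(37.5); nt=np.array([-np.sin(a),.009,-np.cos(a)]); xt=np.array([-np.cos(a),0,np.sin(a)]); yt=np.cross(nt,xt)
M=np.c_[xt,yt,nt]; E=np.c_[ex,ey,ez]
# required tool rot, twist about tool z now
R2=E@M.T; Q=R.T@R2; print("twist",np.degrees(np.arctan2(Q[1,0]-Q[0,1],Q[0,0]+Q[1,1])).round(1))
B=E.T@R@M; print("plate axes in slope frame x",B[:,0].round(3),"z",B[:,2].round(3))
E
python3 need.py
```

```text
t 19.82 q [1.826, 0.186, 0.405, 2.149, -0.156, 2.567] p [-0.0377, 0.3315, 0.4429] grip [ 0.381 80.975]
tilt 22.3 head -51.3 y head 48.4 y elev -4.0 F [-0.2, 0.1, -1.0]
[[-0.71, 0.663, 0.238], [0.596, 0.746, -0.297], [-0.374, -0.069, -0.925]]
need heading 115.4 angle 10.3
twist 0.7
plate axes in slope frame x [ 0.986 -0.032  0.166] z [-0.163  0.072  0.984]
```

```bash
python3 -m crank '[{"gripper":20,"delta_pos":[16,-35,0],"twist":0},{"gripper":20,"delta_pos":[33,-70,0],"twist":0}]' >/dev/null; python3 st.py|head -1
python3 -m crank '[{"gripper":20,"delta_pos":[-20,-4,-58],"twist":0}]' >/dev/null
python3 -m crank '[{"gripper":20,"delta_pos":[-20,-4,-58],"twist":0}]' >/dev/null
python3 -m crank '[{"gripper":20,"delta_pos":[-20,-4,-58],"twist":0}]' >/dev/null; python3 st.py; python3 need.py
```

```text
t 20.07 q [2.004, 0.17, 0.364, 2.144, -0.09, 2.736] p [-0.1081, 0.2987, 0.4352] grip [ 0.38 80.98]
t 20.45 q [1.982, 0.079, 0.399, 2.149, -0.1, 2.703] p [-0.0941, 0.2916, 0.4733] grip [ 0.38  80.989]
tilt 15.8 head -45.0 y head 49.2 y elev -1.2 F [-0.0, 0.1, -0.8]
[[-0.733, 0.653, 0.193], [0.624, 0.757, -0.193], [-0.272, -0.021, -0.962]]
need heading 119.4 angle 3.5
twist 0.7
plate axes in slope frame x [ 0.998 -0.007  0.057] z [-0.057  0.029  0.998]
```

```bash
python3 -m crank '[{"gripper":20,"delta_pos":[0,-20,-58],"twist":0}]' >/dev/null
python3 -m crank '[{"gripper":20,"delta_pos":[-16,-4,-38],"twist":0}]' >/dev/null;  python3 st.py; python3 need.py
python3 - <<'E'
from h import *
# target: plate pose on slope; grasp geometry: tool TCP relative to plate frame
s=bot.observe(); R=np.array(s['tool_rot']); p=np.array(s['eef_pos'])
im,d,m=grab("wrist"); W=pts(d,m); T=(W-p)@R
mn=im.min(2); k=(mn>150)&(d>0)&(np.linalg.norm(T,axis=-1)<.16)&(abs(T[...,1])<.034)
Q=T[k]; nn=np.array([-.6088,.0092,-.7933])
e=abs((Q-np.array([-.0306,0,.0007]))@nn)<.0015; Q=Q[e]
xt=np.array([-.793,0,.609]); a=Q@xt; print("along plate x (from TCP)",a.min().round(4),np.percentile(a,[.5,99.5]).round(4),"y",Q[:,1].min().round(4),Q[:,1].max().round(4),"top plane dist",(Q@nn).mean().round(4))
for x in np.arange(-.02,.12,.01):
    w=Q[abs(a-x)<.002,1]; 
    if len(w)>5: print(x.round(3),w.min().round(4),w.max().round(4))
E
```

```text
t 20.7 q [2.031, 0.038, 0.419, 2.149, -0.088, 2.744] p [-0.1094, 0.2806, 0.4905] grip [ 0.38  81.002]
tilt 12.4 head -39.6 y head 49.6 y elev 0.2 F [0.2, -0.0, -2.1]
[[-0.744, 0.648, 0.165], [0.633, 0.762, -0.137], [-0.215, 0.003, -0.977]]
need heading -108.1 angle 0.3
twist 0.7
plate axes in slope frame x [ 1.     0.008 -0.002] z [0.002 0.01  1.   ]
along plate x (from TCP) -0.0227 [-0.0213  0.1073] y -0.0278 0.0322 top plane dist 0.0179
-0.02 -0.016 0.0161
-0.01 -0.0158 0.0164
0.0 -0.0161 0.0164
0.01 -0.0162 0.0177
0.02 -0.0186 0.019
0.03 -0.0199 0.0205
0.04 -0.0213 0.022
0.05 -0.0223 0.0228
0.06 -0.0238 0.0243
0.07 -0.0255 0.0255
0.08 -0.0264 0.0269
0.09 -0.0275 0.0319
0.1 -0.0272 0.0317
0.11 -0.0253 0.014
```

```bash
cat > tgt.py <<'E'
import sys
from h import *
# plate centre target in slope frame (mm): x y z ; slope origin & heading
O=np.array([.5102,.2133,.105]); TH=-40.8; OFF=np.array([.043,0.0002,.0129])
exec(open('ov.py').read()) if __import__('os').path.exists('ov.py') else None
th=np.radians(TH); d=np.array([np.cos(th),np.sin(th)]); c,s_=np.cos(np.radians(25)),np.sin(np.radians(25)); ex=np.r_[d*c,-s_]; ez=np.r_[d*s_,c]; ey=np.cross(ez,ex); E=np.c_[ex,ey,ez]
a=np.radians(37.5); nt=np.array([-np.sin(a),.009,-np.cos(a)]); xt=np.array([-np.cos(a),0,np.sin(a)]); M=np.c_[xt,np.cross(nt,xt),nt]
s=bot.observe(); R=np.array(s['tool_rot']); p=np.array(s['eef_pos'])
cen=p+R@M@OFF; print("plate centre now (slope mm)",((cen-O)@E*1000).round(1),"world",cen.round(4)); Bm=E.T@R@M; print("plate z in slope",Bm[:,2].round(3),"yaw",np.degrees(np.arctan2(Bm[1,0],Bm[0,0])).round(2))
for arg in sys.argv[1:]:
    g=O+E@(np.array(eval(arg))/1000.); print("delta tool mm",(R.T@(g-cen)*1000).round(1))
E
python3 tgt.py "[-15,0,45]"; python3 go.py "[.15,.42,.48]"; python3 go.py "[.35,.36,.40]"
```

```text
plate centre now (slope mm) [-584.4 -353.2  147.2] world [-0.0744  0.2513  0.4853]
plate z in slope [0.005 0.008 1.   ] yaw 0.51
delta tool mm [-394.   347.9  427.9]
delta mm [-100.9  274.2   35.6] len 294.0
delta mm [-270.8  357.6  154.6] len 474.0
```

```bash
python3 -m crank '[{"gripper":20,"delta_pos":[-14,38,5],"twist":0},{"gripper":20,"delta_pos":[-33,90,12],"twist":0},{"gripper":20,"delta_pos":[-53,145,20],"twist":0},{"gripper":20,"delta_pos":[-75,198,28],"twist":0},{"gripper":20,"delta_pos":[-105,245,45],"twist":0},{"gripper":20,"delta_pos":[-150,275,72],"twist":0},{"gripper":20,"delta_pos":[-195,300,100],"twist":0},{"gripper":20,"delta_pos":[-240,325,128],"twist":0}]' >/dev/null; python3 st.py; python3 tgt.py "[-15,0,60]"
```

```text
t 21.75 q [1.008, 0.193, 0.403, 1.812, -0.218, 1.717] p [0.3027, 0.3568, 0.4167] grip [ 0.376 80.991]
tilt 12.6 head -40.2 y head 49.6 y elev 0.0 F [-0.9, 1.3, -1.4]
[[-0.743, 0.649, 0.166], [0.633, 0.761, -0.141], [-0.218, 0.001, -0.976]]
plate centre now (slope mm) [-316.1  -26.3  189.5] world [0.3368 0.3283 0.4103]
plate z in slope [-0.002  0.011  1.   ] yaw 0.34
delta tool mm [-159.7   24.8  286.3]
```

```bash
python3 - <<'E'
from h import *
T=np.load("top0.npz"); I=T["im"].astype(int); P=T["P"]
k=(I[...,2]>150)&(I[...,0]<80)&(I[...,1]>120); k[:,:140]=0;k[:,215:]=0
Q=P[k]; print("yellow",Q[:,:2].min(0).round(3),Q[:,:2].max(0).round(3)); H=Q[Q[:,2]>.05]; print("high",H.min(0).round(3),H.max(0).round(3))
k=np.zeros(k.shape,bool);k[255:340,190:268]=1; Q=P[k&(P[...,2]>.05)&(P[...,2]<.3)]; print("big",Q.min(0).round(3),Q.max(0).round(3))
E
```

```text
yellow [0.296 0.001] [0.511 0.512]
high [0.296 0.001 0.05 ] [0.472 0.459 1.143]
big [0.18  0.201 0.053] [0.321 0.316 0.167]
```

```bash
python3 -m crank '[{"gripper":20,"delta_pos":[-24,4,44],"twist":0},{"gripper":20,"delta_pos":[-53,9,98],"twist":0},{"gripper":20,"delta_pos":[-82,14,152],"twist":0},{"gripper":20,"delta_pos":[-108,18,203],"twist":0},{"gripper":20,"delta_pos":[-130,22,245],"twist":0},{"gripper":20,"delta_pos":[-148,25,277],"twist":0},{"gripper":20,"delta_pos":[-148,25,277],"twist":0}]' >/dev/null; python3 st.py; python3 tgt.py "[0,0,5]"
python3 - <<'E'
from h import *
im,d,m=grab("wrist"); np.savez("w4.npz",im=im,d=d,P=pts(d,m),R=m["R"],t=m["t"])
a,da,ma=grab("top"); b,db,mb=grab("side"); np.savez("s4.npz",im=b,d=db,P=pts(db,mb)); np.savez("t4.npz",im=a,d=da,P=pts(da,ma))
B=cv2.resize(b[130:230,250:400],(600,400),interpolation=cv2.INTER_CUBIC)
c=np.zeros((400,800,3),np.uint8); c[:250,:400]=cv2.resize(im,(400,250)); c[:,400:]=cv2.resize(b[130:230,270:370],(400,400),interpolation=cv2.INTER_CUBIC); c[250:,:400]=cv2.resize(a[150:240,180:420],(400,150),interpolation=cv2.INTER_CUBIC)
cv2.imwrite("pics/c4.png",c)
E
```

```text
t 22.62 q [0.594, 0.287, -0.099, 1.131, -0.211, 1.296] p [0.4722, 0.2419, 0.1765] grip [ 0.381 80.878]
tilt 12.5 head -41.9 y head 49.4 y elev -0.3 F [0.2, -0.2, -2.3]
[[-0.742, 0.651, 0.161], [0.635, 0.759, -0.145], [-0.216, -0.005, -0.976]]
plate centre now (slope mm) [-30.2  -2.8  57.6] world [0.5061 0.2132 0.17  ]
plate z in slope [0.    0.015 1.   ] yaw 0.05
delta tool mm [ 8.   3.1 60.1]
```

View pics/c4.png

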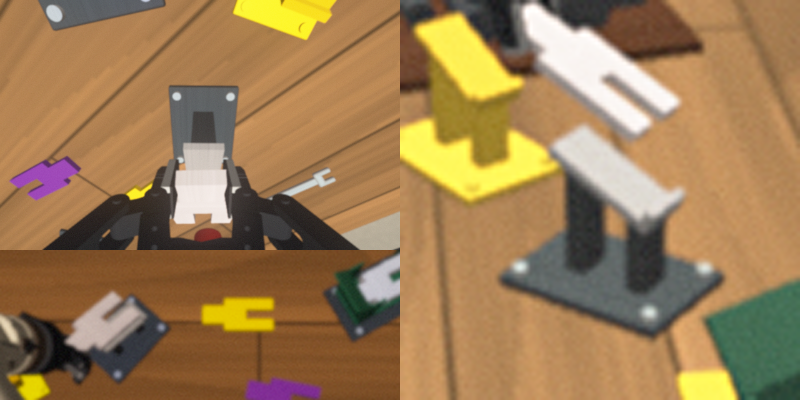

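The wrist view shows the rest's uphill end under the tab (inset (205,155)). The side view shows the plate parallel above the small grey rest. I'll refine the face pose from wrist and side depth.

```bash
python3 - <<'E'
from h import *
O=np.array([.5102,.2133,.105]); th=np.radians(-40.8); d=np.array([np.cos(th),np.sin(th)]); c,s_=np.cos(np.radians(25)),np.sin(np.radians(25)); ex=np.r_[d*c,-s_]; ez=np.r_[d*s_,c]; E=np.c_[ex,np.cross(ez,ex),ez]
for n in("w4","s4"):
    Z=np.load(n+".npz"); q=(Z["P"]-O)@E*1000; I=Z["im"].astype(int)
    k=(abs(q[...,2])<5)&(abs(q[...,1])<28)&(q[...,0]>-35)&(q[...,0]<64)&(I.min(2)>100)
    Q=q[k]; print(n,len(Q),Q.min(0).round(1),Q.max(0).round(1),"z med",np.median(Q[:,2]).round(2))
    A=np.c_[Q[:,:2],np.ones(len(Q))]; print(" plane",np.linalg.lstsq(A,Q[:,2],rcond=None)[0].round(3))
    for x in range(-24,62,6):
        w=Q[abs(Q[:,0]-x)<2,1]
        if len(w)>4: print("  x",x,np.percentile(w,[2,98]).round(1),len(w))
    if n=="w4":
        m=dict(bot.camera_model("wrist")); m["R"]=Z["R"];m["t"]=Z["t"]
        v,u=np.mgrid[:400,:640]; kk=(I.min(2)>180)&(v<170)&(v>140)&(u>260)&(u<390)
        nn,l,st,ce=cv2.connectedComponentsWithStats(kk.astype(np.uint8))
        for i in range(1,nn):
            if st[i,4]>15: print("rivet",ce[i].round(1),onz(ce[i],m,.010).round(4))
# plate seen by side
Z=np.load("s4.npz"); q=(Z["P"]-O)@E*1000; I=Z["im"].astype(int); k=(I.min(2)>150)&(abs(q[...,2]-62)<6)&(abs(q[...,1])<40)&(q[...,0]>-100)&(q[...,0]<50); Q=q[k]; print("plate",len(Q),np.percentile(Q,[1,50,99],axis=0).round(1).tolist())
# side rays onto planes: plate top z=62.6, face z=0 : y range per x
m=bot.camera_model("side")
v,u=np.mgrid[130:230,270:370]; uv=np.c_[u.ravel(),v.ravel()]; br=I[130:230,270:370].min(2).ravel()
for zz,lo in((0.,110),(62.6,150)):
    X=(onplane(uv,m,ez,O+ez*zz/1000)-O)@E*1000
    near=abs((Z["P"][130:230,270:370].reshape(-1,3)-O)@ez*1000-zz)<12
    for x in range(-30,60,12):
        w=X[(br>lo)&near&(abs(X[:,0]-x)<3)&(abs(X[:,1])<40),1]
        if len(w)>3: print("  z",zz,"x",x,w.min().round(1),w.max().round(1))
    w=X[(br>lo)&near&(abs(X[:,1])<15),0]; print("  xrange",w.min().round(1),w.max().round(1))
E
```

```text
w4 2392 [-23.4 -22.5  -5. ] [35.3 21.5  0.8] z med -0.23
 plane [ 0.029  0.002 -0.563]
  x -24 [-21.4  19.7] 37
  x -18 [-21.1  20.7] 194
  x -12 [-21.1  21. ] 168
  x -6 [-21.8  20.4] 152
  x 0 [-21.3  20.1] 142
  x 6 [-21.2  20.5] 137
  x 12 [-21.6  20.4] 133
  x 18 [-22.1  20.6] 119
  x 24 [-21.3  20.2] 126
  x 30 [-21.6  20.3] 110
  x 36 [-21.5   5.4] 23
rivet [282.4 153.8] [[0.4576 0.2076 0.01  ]]
rivet [368.3 154.6] [[0.5083 0.2658 0.01  ]]
s4 300 [-20.4 -27.8  -4.4] [63.8 21.8  3.7] z med -0.55
 plane [ 0.007 -0.004 -0.805]
  x -18 [-22.6  18.1] 10
  x -12 [-27.3  18.6] 13
  x -6 [-22.6  17.2] 13
  x 0 [-25.6  19.1] 15
  x 6 [-27.  18.] 18
  x 12 [-25.5  19.2] 17
  x 18 [-23.7  20.1] 16
  x 24 [-23.2  14.8] 14
  x 30 [-22.9  16. ] 11
  x 36 [-25.8  19.7] 18
  x 42 [-23.5  15.5] 14
  x 48 [-26.   16.9] 14
  x 54 [-26.   15.2] 14
  x 60 [-26.8  15.7] 15
plate 461 [[-90.2, -33.0, 59.3], [-23.8, -3.1, 64.4], [35.4, 29.2, 67.7]]
  z 0.0 x -18 -30.0 16.4
  z 0.0 x -6 -28.5 18.0
  z 0.0 x 6 -29.7 16.6
  z 0.0 x 18 -28.8 17.4
  z 0.0 x 30 -27.9 16.1
  z 0.0 x 42 -29.1 16.9
  z 0.0 x 54 -28.2 18.4
  xrange -19.7 72.7
  z 62.6 x -30 -31.0 29.2
  z 62.6 x -18 -29.6 30.6
  z 62.6 x -6 -31.6 31.2
  z 62.6 x 6 -30.2 28.9
  z 62.6 x 18 -29.4 30.3
  z 62.6 x 30 -30.8 31.7
  xrange -95.3 35.7
```

```bash
python3 tgt.py "[-7,-.5,14]" "[-7,-.5,7]"
```

```text
plate centre now (slope mm) [-33.3   0.6  60.4] world [0.5071 0.2168 0.1738]
plate z in slope [-0.002  0.01   1.   ] yaw 0.43
delta tool mm [ 7.5 -1.3 52.8]
delta tool mm [11.7 -1.3 58.3]
```

```bash
python3 -m crank '[{"gripper":20,"delta_pos":[2,-0.5,16],"twist":0},{"gripper":20,"delta_pos":[5,-1,35],"twist":0},{"gripper":20,"delta_pos":[7.5,-1.3,47],"twist":0},{"gripper":20,"delta_pos":[7.5,-1.3,53],"twist":0},{"gripper":20,"delta_pos":[7.5,-1.3,53],"twist":0},{"gripper":20,"delta_pos":[7.5,-1.3,53],"twist":0}]' >/dev/null; python3 st.py|head -2;  python3 tgt.py "[-7,-.5,6]"
python3 - <<'E'
from h import *
im,d,m=grab("wrist"); P=pts(d,m); s=bot.observe(); R=np.array(s['tool_rot']); T=(P-s['eef_pos'])@R
O=np.array([.5102,.2133,.105]); th=np.radians(-40.8); dd=np.array([np.cos(th),np.sin(th)]); c,s_=np.cos(np.radians(25)),np.sin(np.radians(25)); ex=np.r_[dd*c,-s_]; ez=np.r_[dd*s_,c]; E=np.c_[ex,np.cross(ez,ex),ez]
q=(P-O)@E*1000; k=(im.min(2)>100)&(abs(q[...,2])<5)&(abs(q[...,1])<28)&(q[...,0]>-35)&(q[...,0]<64)
Q=q[k]; print(len(Q))
for x in range(-26,30,4):
    w=Q[abs(Q[:,0]-x)<2]
    if len(w)>4: print(x,np.percentile(w[:,1],[2,98]).round(1),w[:,2].mean().round(2),len(w))
k=(im.min(2)>150)&(abs(q[...,2]-19)<4)&(abs(q[...,1])<28)&(q[...,0]<-45); Q=q[k]; print("tab",len(Q),np.percentile(Q,[1,50,99],axis=0).round(1).tolist())
E
```

```text
t 23.52 q [0.59, 0.328, -0.181, 0.998, -0.211, 1.288] p [0.4757, 0.2421, 0.1265] grip [ 0.377 81.026]
tilt 12.6 head -39.7 y head 49.6 y elev 0.2 F [0.3, -0.6, -2.1]
plate centre now (slope mm) [-6.8 -0.1 13.4] world [0.5098 0.2136 0.1201]
plate z in slope [-0.002  0.01   1.   ] yaw 0.47
delta tool mm [ 4.7 -0.4  5.8]
0
tab 2131 [[-71.4, -16.7, 15.1], [-64.7, -0.8, 18.3], [-45.4, 15.2, 19.0]]
```

```bash
python3 -m crank '[{"gripper":20,"delta_pos":[2.5,0,3],"twist":0.5},{"gripper":20,"delta_pos":[4.5,0,5.8],"twist":0.5},{"gripper":20,"delta_pos":[4.5,0,5.8],"twist":0.5}]' >/dev/null; python3 st.py|head -2;  python3 tgt.py "[-7,-.5,4.5]"
python3 -m crank '[{"gripper":20,"delta_pos":[0.6,0,0.8],"twist":0},{"gripper":20,"delta_pos":[0.6,0,0.8],"twist":0}]' |grep force; python3 -m crank '[{"gripper":20,"delta_pos":[0.6,0,0.8],"twist":0},{"gripper":20,"delta_pos":[0.6,0,0.8],"twist":0}]' |grep force; python3 tgt.py
```

```text
t 23.95 q [0.596, 0.334, -0.194, 0.982, -0.211, 1.303] p [0.4727, 0.2438, 0.1188] grip [ 0.377 81.007]
tilt 12.6 head -40.1 y head 49.2 y elev 0.2 F [-0.5, 0.2, -2.1]
plate centre now (slope mm) [-6.6 -1.1  5.1] world [0.5065 0.215  0.1124]
plate z in slope [-0.001  0.006  1.   ] yaw 0.03
delta tool mm [0.6 0.6 0.2]
wrist_force: [0.3, -1.2, 0.7]
grip_force: 81.3
wrist_force: [-0.9, -2.5, 4.6]
grip_force: 81.6
plate centre now (slope mm) [-6.4 -0.8  4.4] world [0.5067 0.2153 0.1117]
plate z in slope [-0.003  0.005  1.   ] yaw 0.03
```

```bash
python3 -m crank '[{"gripper":20,"delta_pos":[-1.6,0,1.2],"twist":0},{"gripper":20,"delta_pos":[-3.2,0,2.4],"twist":0},{"gripper":20,"delta_pos":[-3.2,0,2.4],"twist":0}]' |grep wrist; python3 tgt.py|head -1
python3 -m crank '[{"gripper":20,"delta_pos":[-0.8,0,0.6],"twist":0},{"gripper":20,"delta_pos":[-0.8,0,0.6],"twist":0}]' |grep wrist; python3 tgt.py|head -1
python3 -m crank '[{"gripper":20,"delta_pos":[-0.8,0,0.6],"twist":0},{"gripper":20,"delta_pos":[-0.8,0,0.6],"twist":0}]' |grep wrist; python3 tgt.py|head -1
```

```text
wrist_force: [1.0, -0.1, 4.7]
plate centre now (slope mm) [-2.6  0.2  4.4] world [0.51   0.2138 0.1101]
wrist_force: [0.4, 0.0, 5.7]
plate centre now (slope mm) [-1.7  0.2  4.4] world [0.5105 0.2133 0.1097]
wrist_force: [-1.8, 0.7, 8.4]
plate centre now (slope mm) [-1.4  0.2  4.3] world [0.5108 0.2131 0.1095]
```

```bash
for i in 1; do python3 -m crank '[{"gripper":20,"delta_pos":[-0.8,0,0.6],"twist":0},{"gripper":20,"delta_pos":[-0.8,0,0.6],"twist":0}]' |grep wrist; python3 tgt.py|head -1; done
python3 -m crank '[{"gripper":20,"delta_pos":[-0.8,0,0.6],"twist":0},{"gripper":20,"delta_pos":[-0.8,0,0.6],"twist":0}]' |grep wrist; python3 tgt.py|head -1
python3 -c "
from h import *
im,d,m=grab('side'); a=cv2.resize(im[130:230,270:370],(500,500),interpolation=cv2.INTER_CUBIC); cv2.imwrite('pics/s5.png',a)"
```

```text
wrist_force: [-5.1, 2.6, 11.1]
plate centre now (slope mm) [-1.3  0.3  4.2] world [0.5109 0.2131 0.1094]
wrist_force: [-8.2, 4.0, 14.0]
plate centre now (slope mm) [-1.2  0.4  4.1] world [0.5109 0.2132 0.1093]
```

View pics/s5.png

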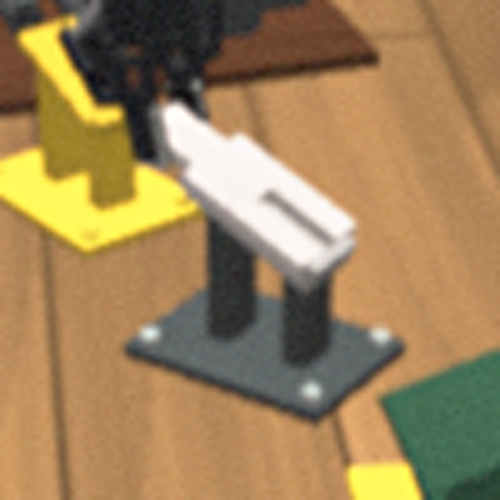

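The plate lies flat on the face with its wide end against the stop (crop (335,255)). Contact force is about 14 N downhill and 9 N normal. I'll relax most of the preload and open.

```bash
python3 -m crank '[{"gripper":20,"delta_pos":[0.8,0,-0.9],"twist":0},{"gripper":20,"delta_pos":[0.8,0,-0.9],"twist":0}]' |grep wrist; python3 tgt.py|head -1
python3 -m crank '[{"gripper":42,"delta_pos":[0,0,0],"twist":0},{"gripper":50,"delta_pos":[0,0,0],"twist":0},{"gripper":65,"delta_pos":[0,0,0],"twist":0},{"gripper":80,"delta_pos":[0,0,0],"twist":0},{"gripper":80,"delta_pos":[0,0,0],"twist":0}]'
```

```text
wrist_force: [-3.6, 2.5, 9.3]
plate centre now (slope mm) [-1.3  0.4  4.3] world [0.5109 0.2132 0.1094]
clock: 26.75
eef_pos: [0.477, 0.2401, 0.1145]
tool_rot: [[-0.738, 0.654, 0.166], [0.639, 0.756, -0.14], [-0.218, 0.003, -0.976]]
wrist_force: [-0.0, 0.1, -0.6]
grip_width: 0.801
grip_force: 0.0
```

Now retreat along the tool axis and measure the result.

```bash
python3 -m crank '[{"gripper":80,"delta_pos":[0,0,-15],"twist":0},{"gripper":80,"delta_pos":[0,0,-40],"twist":0},{"gripper":80,"delta_pos":[0,0,-80],"twist":0},{"gripper":80,"delta_pos":[0,0,-130],"twist":0},{"gripper":80,"delta_pos":[0,0,-130],"twist":0},{"gripper":80,"delta_pos":[0,0,-130],"twist":0}]' |grep -E "wrist|eef|clock"
python3 - <<'E'
from h import *
O=np.array([.5102,.2133,.105]); th=np.radians(-40.8); dd=np.array([np.cos(th),np.sin(th)]); c,s_=np.cos(np.radians(25)),np.sin(np.radians(25)); ex=np.r_[dd*c,-s_]; ez=np.r_[dd*s_,c]; E=np.c_[ex,np.cross(ez,ex),ez]
for n in("wrist","side"):
    im,d,m=grab(n); q=(pts(d,m)-O)@E*1000
    k=(im.min(2)>140)&(abs(q[...,2]-10)<6)&(abs(q[...,1])<40)&(abs(q[...,0])<75)
    v,u=np.nonzero(k); X=(onplane(np.c_[u,v],m,ez,O+ez*.010)-O)@E*1000; Q=q[k]
    r=cv2.minAreaRect(X[:,:2].astype(np.float32)); print(n,k.sum(),"rect c",np.round(r[0],1),np.round(r[1],1),round(r[2],2),"x",X[:,0].min().round(1),X[:,0].max().round(1))
    A=np.c_[Q[:,:2],np.ones(len(Q))]; print(" plane",np.linalg.lstsq(A,Q[:,2],rcond=None)[0].round(3))
    for x in(-60,-50,-40,-15,0,15,30,45,58):
        w=X[abs(X[:,0]-x)<2,1]
        if len(w): print("  ",x,w.min().round(1),w.max().round(1))
# magazine plates
im,d,m=grab("side"); P=pts(d,m); M=np.array([.6085,-.2568,0]); a=np.radians(-62); B=np.c_[[np.cos(a),np.sin(a),0],[-np.sin(a),np.cos(a),0],[0,0,1]]
q=(P-M)@B*1000; k=(im.min(2)>200)&(abs(q[...,0])<75)&(abs(q[...,1])<40)&(q[...,2]>60)&(q[...,2]<140); print("mag plates",k.sum(),np.percentile(q[k],[2,50,98],axis=0).round(0).tolist())
E
```

```text
clock: 27.5
eef_pos: [0.4552, 0.2585, 0.2422]
wrist_force: [0.4, -0.3, -0.2]
wrist 4205 rect c [-1.2  1. ] [144.6  59.9] 1.24 x -73.2 70.7
 plane [6.000e-03 4.000e-03 9.549e+00]
   -60 -17.1 16.1
   -50 -16.9 16.7
   -40 -16.5 17.1
   -15 -28.9 30.7
   0 -28.3 31.0
   15 -28.4 30.7
   30 -27.5 30.9
   45 -27.4 32.0
   58 -27.3 32.0
side 529 rect c [ 6.2 -3.9] [138.8  64.9] 1.0 x -63.0 75.5
 plane [-4.00e-03 -8.00e-03  9.15e+00]
   -60 -19.2 12.1
   -50 -24.0 13.6
   -40 -19.0 12.2
   -15 -34.6 24.0
   0 -31.0 24.8
   15 -33.4 25.6
   30 -35.3 26.3
   45 -34.4 27.1
   58 -33.5 28.6
mag plates 513 [[-65.0, -30.0, 92.0], [-17.0, -9.0, 99.0], [60.0, 26.0, 101.0]]
```

```bash
python3 - <<'E'
from h import *
im,d,m=grab("side"); b=cv2.resize(im[130:230,270:370],(500,500),interpolation=cv2.INTER_CUBIC); a=cv2.imread("pics/s5.png")
g=lambda x:cv2.cvtColor(x,cv2.COLOR_BGR2GRAY).astype(np.float32)
for nm,(x0,x1,y0,y1) in dict(plate=(220,380,130,310),base=(120,410,310,430)).items():
    t=g(a)[y0:y1,x0:x1]; r=cv2.matchTemplate(g(b)[y0-20:y1+20,x0-20:x1+20],t,cv2.TM_CCOEFF_NORMED); print(nm,cv2.minMaxLoc(r)[1:4:2],"shift px/5 rel 20")
s=bot.observe(); print(s["clock"],np.round(s["wrist_force"],1))
E
```

```text
plate (0.9980581402778625, (20, 21)) shift px/5 rel 20
base (0.9971339106559753, (20, 20)) shift px/5 rel 20
27.7 [0.1 0.3 1.1]
```

The plate did not move on release (shift under 0.2 px in the side view). It lies flat and against the stop, with the hand clear.

```bash
python3 -c "
from plant import bot
print(bot.sign_off())"
```

```text
the job is handed in; nothing more can be done
None
```

I slid the lowest shim plate out sideways, and the other three dropped and stayed in the magazine. I set the plate down flat on the small grey filing rest, wide end at the foot stop and about 1° off square, let go with the hand clear, and handed the job in at about 27.7 s. No verdict was shown.

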